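# Shut down the film sealer on the packing bench

## Robot

A 7-joint arm with a two-finger parallel gripper is mounted at the origin on the work surface. World frame = base frame: x ahead of the robot, y to its left, z up, the work surface at z = 0. Lengths are in m, angles in degrees, forces in N, time in s.
With the tool pointing down it reaches from about 0.35 to 0.9 m from the base axis. Payload 7.2 kg.
Tool frame: the origin (TCP) lies midway between the tips of the shut fingers; the grasp point (between the pads) lies 19 mm behind it (r.tcp_to_grasp is the distance from the TCP to the grasp point, in m); z points along the fingers, y is the line along which they close (so a half turn about z gives the same grasp; the last joint's range is limited). The gripper opens to 88 mm and grips with 3 to 60 N. Pads are 20 mm wide; open, the fingers measure 115 mm over their backs; the gripper's body (75 mm by 178 mm) begins 61 mm behind the grasp point.
Start: joints at [67.598, 23.554, -0.728, 91.456, 0.321, 64.991, -4.71], TCP at [0.198, -0.593, 0.223] pointing down, gripper open.
Joint ranges: [-169.25, 169.25], [-16.82, 113.86], [-84.01, 82.57], [7.8, 145.47], [-59.2, 239.2], [7.22, 106.19], [-163.78, 163.78]. Speed limits (degrees/s): [136.94, 136.94, 172.46, 172.46, 180, 180, 180].

## Interface

Orientations are given as [roll, pitch, yaw] about the fixed x, y, z axes, in that order (R = Rz(yaw) Ry(pitch) Rx(roll)).
In Python, from plant import r gives the robot as it stands. The module is installed in compiled form; this text tells all that it offers.
- The arm moves only by the tool arm_command, never from a script. Its arguments are lists of equal length, an entry for each row: "offset": the shift along the tool's x, y, z each as a share of 100 cm, from -1 to 1, a list of three; "rot": the turn, a rotation vector about the tool's x, y, z each as a share of pi/4 rad, from -1 to 1, a list of three. A call has 1 to 20 rows; each row is the pose to reach, as a shift and turn from the pose commanded when the call began, along the tool's axes at that moment; what a row does not reach only later rows make up. A row lasts 1/12 s, in which the tool goes at most 41.7 mm and 7.16 degrees, less where a joint would pass 70% of its speed; a pose out of reach is approached as far as the arm can. A call with a number of a shift or a turn outside -1 to 1 is refused whole. A call with a gripper value outside its range is refused whole. "jaw" is the closure, from 0 (fully open) to 1 (shut), set as the call begins (left out, the last holds). The fingers move at their own pace and stop on an object; "squeeze" is the grip in N (left out, the last holds). Time passes only in rows, so rows that repeat a pose let the fingers close. It gives the time, the measured TCP pose, the force, the opening and the grip force at its end, in the units of the state.
- r.read_state(): the state, without advancing time (a new reading comes with each control period).
- r.camera(name): name is "scene" or "top" or "wrist"; returns a dict with "frame" (400x640x3 uint8, blue, green, red), "range_z" (400x640 float32, m along the optical axis (not along the pixel's ray), 0 where there is no reading), "fx", "fy", "cx", "cy" (pixels), "k1" (the pictures are not rectified: a ray, as slopes to the right and down, at radius r is drawn at 1 + k1 r^2 times it, then the intrinsics apply), "R" (3x3) and "t" (3): a world point X has camera coordinates R X + t; the wrist camera has in their place "hand_eye" (4x4, takes a point from camera to tool coordinates, whose origin is the TCP and whose axes are the flange's). Camera axes: x right, y down, z forward; pixel columns grow to the right and rows downward; lengths in m; the calibration is good to about 2 mm. A picture is of the moment at which its call begins: read the wrist's pose just before it.
- r.hand_in(): hands the job in; it is judged then, once.
The state is a dict: "clock": time; "joint_positions": joint angles; "joint_velocities": joint speeds; "tau": joint torques, N m; "eef_pos": TCP position; "orientation": TCP orientation; "ft_force": force on the tool from outside, world axes, zero at the start; "moment": the same for the moment, N m; "opening": finger opening in m; "gripper_force": force on a finger pad.
Only numpy, scipy, OpenCV 4.12 (cv2) and the standard library are available. Lean on these libraries where they do the work, as an engineer would, in place of code of your own. Each camera call takes 0.05 s, during which the arm holds its last target. There are 200 camera calls.

## Task

Shut down the parcel film sealer for the night: first turn its stiff heat dial fully anticlockwise until it rests against its end stop at zero, without forcing it once you feel the stop, and only then lower the sealing arm gently, without slamming it, until the jaws are fully closed. Leave the tape roll, the wrapped brick pack and the grey tile where they are.

Things in the scene. Friction and masses are not known exactly. Their poses are not given: they have to be found in the camera images.
- sealer: Bench-top bar sealer, fixed. Cream housing 360 mm wide (y +-180), 220 mm deep (x -130 to 90), 98 mm high; film roll behind it (x 110 to 235, top 139 mm up). Origin: on the bench, mid width. x points to the back, away from the operator on the robot's side; y left, z up. Its grey front panel slopes: 35 mm high at x = -130 rising at 35 degrees to 98 mm at x = -40. Jaw bar on top at x = 20.
- dial_wing (a point): Heat dial's black grip wing, 62 mm long, 15 mm thick, 34 mm tall, on a skirt 68 mm across. Point: on the dial's axis, 31 mm out from the panel, 12 mm below the wing's top, 22 mm above the skirt. z: the axis, out of the panel (leans 35 degrees from vertical to the operator's side); x: along the wing to its white-lined pointer end; y: across. Anticlockwise, seen by the operator, is positive about z.
- heat_dial (a joint): Dial setting in rad: 0 = off, fully anticlockwise at the hard end stop, pointer at lower left by the green dot; grows clockwise to 5.24 (300 degrees). Stiff: about 0.2 N m to turn, so it needs a firm grip (60 to 100 N); stays where it is left. The stop is felt as a sharp rise of the turning torque, well over 0.6 N m; wrenching on against it with over 5 N m would damage it.
- jaw_arm (a joint): Sealing arm's angle above level in rad: 0 = jaws closed, on its stop; 0.6 = fully up. Stiff hinge: it stays where it is left and takes about 1.5 to 4 N down on the handle.
- jaw_handle (a point): Centre of the black T-handle at the arm's free (right) end: a round bar 24 mm thick, 124 mm long, level along the sealer's x. It swings with the arm about jaw_hinge, 320 mm from it along the arm and 30 mm above the arm's centre line; when closed it is 170 mm above the bench.
- jaw_hinge (a point): Centre of the arm's hinge at the sealer's left end (sealer frame 20, 165, 140 mm), fixed, with the sealer's axes. The hinge axis is the sealer's x; the arm, an aluminium bar 30 mm wide and 30 mm thick, runs from here towards the sealer's -y and rises by the joint's angle.
- tape_roll: Loose roll of yellow tape lying flat to the right of the sealer, 124 mm across, 48 mm high, with an 80 mm hole. Origin at the centre of its underside. Leave alone.
- brick_pack: Loose brick wrapped in brown paper with a yellow tape band, 240 x 115 x 53 mm, to the left of the sealer. Origin at the centre of its underside, x along its length. Leave alone.
- facing_tile: Loose dark grey facing tile, 200 x 60 x 18 mm, lying on the bench in front of the sealer. Origin at the centre of its underside, x along its length. Leave alone.

How it is judged:
By the outcome, as a careful person would: the job done as asked, in the order asked, and still so for the second after the job is handed in, with the robot touching nothing.
It also fails if it takes over 70 s, if anything falls off the work surface, if the arm or the gripper's body presses on something with over 40 N, if the wrist force passes 120 N, or if a joint passes its speed limit or range.

## Working session

There is one attempt and no reset: what is moved stays moved. The work goes in short steps, Python scripts to look and compute and a tool call to move; the robot and the scene stay as the last step left them, time stands still between calls to the robot, and variables do not carry over. Pictures are saved under pics/ and viewed, at most 10 in all, crops included, and the job is handed in when it is done.

Besides the shell and the picture viewer there is one more tool, called as a command line: name --argument value ..., lists and objects as JSON in quotes. arm_command: Moves the arm, as the interface text tells. Its arguments: {"type":"object","properties":{"offset":{"type":"array"},"rot":{"type":"array"},"jaw":{"type":"number"},"squeeze":{"type":"number"}},"required":["offset","rot"]}

```bash
mkdir -p pics
cat > h.py <<'E'
import numpy as np, cv2, pickle
from plant import r
from scipy.spatial.transform import Rotation as Ro
def pts(c):
    # world points for each pixel (scene/top)
    h,w=c["range_z"].shape
    K=np.array([[c["fx"],0,c["cx"]],[0,c["fy"],c["cy"]],[0,0,1]])
    uv=np.stack(np.meshgrid(np.arange(w),np.arange(h)),-1).reshape(-1,1,2).astype(float)
    s=cv2.undistortPoints(uv,K,np.array([c["k1"],0,0,0.])).reshape(h,w,2)
    z=c["range_z"]
    P=np.dstack([s*z[...,None],z])
    return P
def world(c,T=None):
    P=pts(c)
    if "R" in c: return (P-np.array(c["t"]))@np.array(c["R"])
    H=T@np.array(c["hand_eye"]); return P@H[:3,:3].T+H[:3,3]
def tcp():
    s=r.read_state(); T=np.eye(4); T[:3,:3]=Ro.from_euler('xyz',s["orientation"],degrees=True).as_matrix(); T[:3,3]=s["eef_pos"]; return T
E
python3 - <<'E'
from h import *
s=r.read_state(); print(s, r.tcp_to_grasp)
d={}
for n in("scene","top"):
    c=r.camera(n); d[n]=c; cv2.imwrite(f"pics/{n}0.png",c["frame"]); print(n,c["fx"],c["k1"],np.round(c["R"],3).tolist(),c["t"])
T=tcp(); c=r.camera("wrist"); print(c["hand_eye"])
pickle.dump(d,open("d0.pkl","wb"))
E
```

```text
{'clock': 0.0, 'joint_positions': array([67.59823336, 23.60248227, -0.72966175, 91.50296125,  0.32065818,
       64.9906022 , -4.7093208 ]), 'joint_velocities': array([ 0.01660109,  0.03793355,  0.01536868,  0.05385642,  0.09631014,
       -0.02314072,  0.02515078]), 'tau': array([ 8.97242080e-05, -5.87943542e+01,  6.41978569e-01, -2.91078329e+01,
       -5.37145149e-02,  1.81823527e-02,  1.21096400e-04]), 'eef_pos': array([ 0.19806935, -0.59225271,  0.22178992]), 'orientation': array([-1.79906180e+02,  5.95080171e-03,  1.84971215e+01]), 'ft_force': array([-0.20064655,  0.26871806,  1.03725549]), 'moment': array([-0.03945922,  0.00569717,  0.0128954 ]), 'gripper_force': 0.0, 'opening': 0.08778685063377041} 0.0187
scene 366.87479158502157 -0.00217974376060977 [[-0.85, 0.527, -0.021], [0.341, 0.52, -0.783], [-0.402, -0.672, -0.622]] [ 0.42220898 -0.14116082  1.33170787]
top 362.520014001819 -0.037534886746622365 [[-0.003, -1.0, 0.027], [-0.985, -0.002, -0.171], [0.171, -0.027, -0.985]] [0.06378988 0.54231479 0.823637  ]
[[-7.77013402e-04 -9.70325461e-01 -2.41801357e-01  6.56585176e-02]
 [ 9.99999415e-01 -9.35896503e-04  5.42227141e-04  8.37407833e-04]
 [-7.52437845e-04 -2.41800794e-01  9.70325620e-01 -1.62539921e-01]
 [ 0.00000000e+00  0.00000000e+00  0.00000000e+00  1.00000000e+00]]
```

View pics/scene0.png

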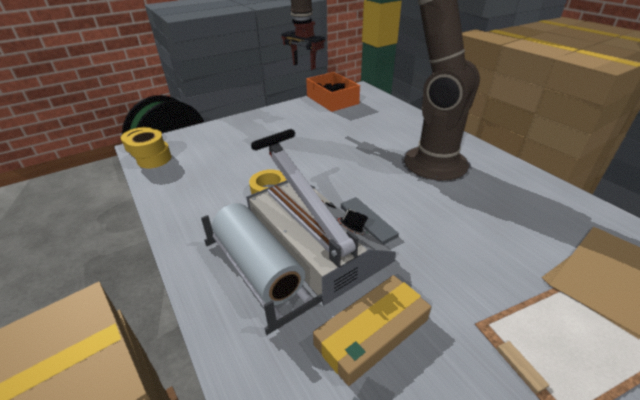

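View pics/top0.png

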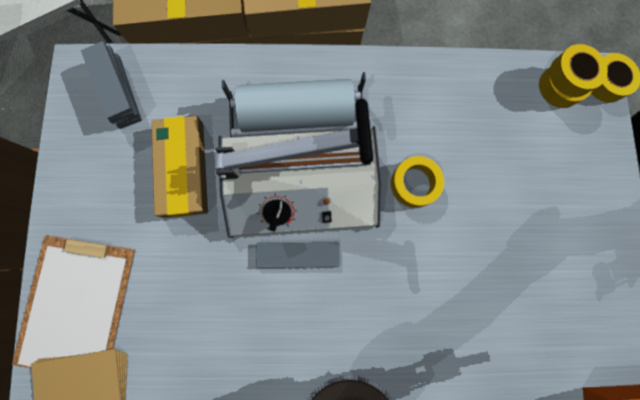

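The scene view shows the sealer with its arm raised and the handle at about (273,139). In the top view the dial is at (278,212), the handle runs from (362,103) to (367,160), and the housing's front edge from (230,236) to (379,226). The tile is at (298,255).

Run:
```python
from h import *
d=pickle.load(open("d0.pkl","rb")); c=d["top"]; W=world(c); f=c["frame"].astype(int)
for u,v in [(278,212),(285,205),(272,225),(300,225),(345,210),(240,225),(298,255),(298,240),(362,108),(365,130),(367,155),(418,180),(345,180),(240,180),(440,250)]:
    print((u,v),f[v,u],np.round(W[v,u],3))
# housing top plane z~0.098 cream pixels
m=(abs(W[...,2]-0.098)<0.004); m[:,:215]=0;m[:,385:]=0; m[:140]=0; m[230:]=0
p=W[m][:,:2]; print("top",len(p),cv2.minAreaRect(p.astype(np.float32)))
# panel plane fit
m=np.zeros(f.shape[:2],bool); m[195:232,240:370]=1; m[190:234,258:300]=0; m[195:225,315:335]=0
p=W[m]; p=p[(p[:,2]>.035)&(p[:,2]<.09)]
for i in range(4):
    q=p.mean(0); n=np.linalg.svd(p-q,full_matrices=0)[2][2]; n*=np.sign(n[2]); p=p[abs((p-q)@n)<.004]
print("plane",q,n,np.degrees(np.arccos(n[2])),"yaw",np.degrees(np.arctan2(-n[1],-n[0])))
np.savez("pl.npz",q=q,n=n)
h=(W-q)@n
m=np.zeros(f.shape[:2],bool); m[185:240,250:310]=1
for lo,hi in((.003,.02),(.02,.05)):
    k=m&(h>lo)&(h<hi); P=W[k]; print(lo,len(P),P.mean(0),P.min(0),P.max(0))
k=(h>.036)&m; P=W[k];print("wing",len(P),P.mean(0),h[k].max())
m=(W[...,2]>.22)&(f.sum(2)<120); m[:,:345]=0;m[:,380:]=0;m[:90]=0;m[175:]=0
P=W[m]; print("handle",len(P),P.mean(0),P.min(0),P.max(0),cv2.minAreaRect(P[:,:2].astype(np.float32)))
cv2.imwrite("pics/z0.png",cv2.resize(c["frame"][180:280,220:390],None,fx=4,fy=4,interpolation=2))
```

```text
(278, 212) [101 103 100] [0.495 0.162 0.111]
(285, 205) [9 6 7] [0.515 0.149 0.083]
(272, 225) [13 10 11] [0.469 0.177 0.091]
(300, 225) [127 122 112] [0.393 0.087 0.902]
(345, 210) [167 173 170] [0.507 0.01  0.058]
(240, 225) [135 130 120] [0.472 0.256 0.049]
(298, 255) [106  99  88] [0.403 0.121 0.016]
(298, 240) [145 136 125] [0.44  0.122 0.   ]
(362, 108) [16 14 15] [ 0.659 -0.002  0.294]
(365, 130) [16 12 12] [ 0.618 -0.006  0.294]
(367, 155) [18 16 14] [ 0.572 -0.008  0.295]
(418, 180) [100  94  86] [ 0.593 -0.185 -0.002]
(345, 180) [176 183 178] [0.571 0.012 0.095]
(240, 180) [113 119 114] [0.569 0.25  0.099]
(440, 250) [179 169 156] [ 0.414 -0.233 -0.003]
top 3952 ((0.5673990249633789, 0.11572762578725815), (0.19769994914531708, 0.3703469932079315), 0.4888283610343933)
plane [0.50191124 0.0858251  0.06097744] [-0.57256568 -0.04749673  0.81848189] 35.06688744551864 yaw 4.742068366860718
0.003 474 [0.50261493 0.1672023  0.07554612] [0.46133329 0.09445868 0.04041132] [0.5447779  0.23023663 0.0990732 ]
0.02 215 [0.4856999  0.16643919 0.10158697] [0.45566105 0.15107746 0.07518375] [0.51686677 0.1840621  0.11882247]
wing 191 [0.47497524 0.1604987  0.16490799] 0.7507226522178458
handle 776 [ 0.61480645 -0.00255398  0.29433582] [ 0.39333942 -0.01737197  0.2506518 ] [0.67755405 0.08738505 0.9023305 ] ((0.5292432308197021, 0.021219488233327866), (0.05334853380918503, 0.29756489396095276), 74.20481872558594)
```

View pics/z0.png

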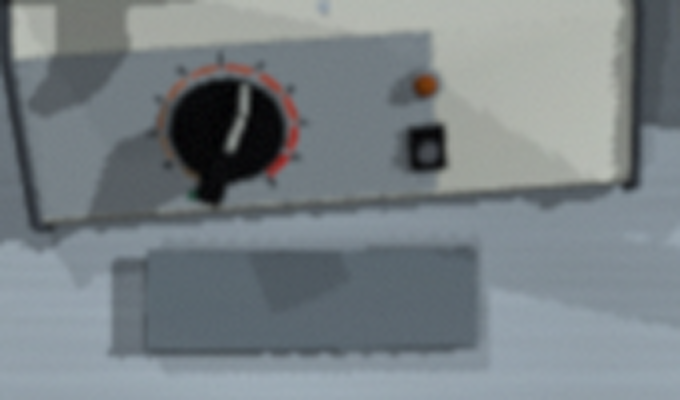

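The crop shows a round skirt about (225,130). The black wing tapers down to (210,190), and a white line runs from (232,150) by (245,115) to (245,88), so the pointer is near 12 o'clock. The green dot is at (193,193).

```bash
cat >> h.py <<'E'
def cast(c,uv,q,n,T=None):
    K=np.array([[c["fx"],0,c["cx"]],[0,c["fy"],c["cy"]],[0,0,1]])
    s=cv2.undistortPoints(np.array(uv,float).reshape(-1,1,2),K,np.array([c["k1"],0,0,0.])).reshape(-1,2)
    D=np.c_[s,np.ones(len(s))]
    if T is None: o=-np.array(c["R"]).T@np.array(c["t"]); D=D@np.array(c["R"])
    else: H=T@np.array(c["hand_eye"]); o=H[:3,3]; D=D@H[:3,:3].T
    return o+D*(((q-o)@n)/(D@n))[:,None]
def dec(R,p,T=None):
    "offset (m) and rotvec (deg) in current tool axes to reach pose R,p"
    T=tcp() if T is None else T
    return T[:3,:3].T@(p-T[:3,3]), Ro.from_matrix(T[:3,:3].T@R).as_rotvec(degrees=True)
E
python3 - <<'E'
from h import *
d=pickle.load(open("d0.pkl","rb")); c=d["top"]; L=np.load("pl.npz");q,n=L["q"],L["n"]
z=lambda a:[(220+(u-1.5)/4,180+(v-1.5)/4) for u,v in a]
print("skirt9",cast(c,z([(225,128),(170,128),(284,128)]),q+.009*n,n))
A=z([(210,195),(232,152),(245,115),(245,88),(193,193)])
for h in(0,.009,.043): print(h,np.round(cast(c,A,q+h*n,n),3).tolist())
cen=cast(c,z([(225,128)]),q+.009*n,n)[0]-.009*n
yaw=np.radians(4.5); n=np.array([-np.sin(np.radians(35))*np.cos(yaw),-np.sin(np.radians(35))*np.sin(yaw),np.cos(np.radians(35))])
up=np.array([np.cos(np.radians(35))*np.cos(yaw),np.cos(np.radians(35))*np.sin(yaw),np.sin(np.radians(35))])
left=np.cross(n,up); Z=-n; Y=-left; R=np.c_[np.cross(Y,Z),Y,Z]
print(n,up,left); print("view",cen+.25*n,dec(R,cen+.25*n))
E
```

```text
skirt9 [[0.5005911  0.17028413 0.07595109]
 [0.50034428 0.20148317 0.07758891]
 [0.50085324 0.13664279 0.07418225]]
0 [[0.465, 0.182, 0.041], [0.489, 0.168, 0.057], [0.509, 0.159, 0.07], [0.523, 0.159, 0.08], [0.466, 0.192, 0.042]]
0.009 [[0.464, 0.181, 0.051], [0.488, 0.167, 0.067], [0.508, 0.159, 0.08], [0.522, 0.158, 0.09], [0.465, 0.191, 0.052]]
0.043 [[0.461, 0.177, 0.09], [0.483, 0.163, 0.105], [0.502, 0.155, 0.118], [0.516, 0.155, 0.127], [0.462, 0.186, 0.091]]
[-0.57180829 -0.04500229  0.81915204] [0.81662687 0.06426993 0.57357644] [-7.84590957e-02  9.96917334e-01  6.93889390e-18]
view [0.36279212 0.15946102 0.27337276] (array([ 0.39467775, -0.6608097 , -0.05058522]), array([-4.3422873 , 34.83664973, 13.53823426]))
```

arm_command --offset '[[0.04,-0.07,-0.005],[0.08,-0.13,-0.01],[0.11,-0.19,-0.015],[0.14,-0.24,-0.02],[0.17,-0.29,-0.02],[0.2,-0.34,-0.025],[0.23,-0.39,-0.03],[0.26,-0.44,-0.035],[0.29,-0.49,-0.04],[0.32,-0.54,-0.04],[0.35,-0.59,-0.045],[0.37,-0.62,-0.05],[0.39,-0.65,-0.05],[0.395,-0.66,-0.05],[0.395,-0.66,-0.05],[0.395,-0.66,-0.05],[0.395,-0.66,-0.05],[0.395,-0.66,-0.05],[0.395,-0.66,-0.05],[0.395,-0.66,-0.05]]' --rot '[[0,0.05,0.02],[-0.01,0.1,0.04],[-0.02,0.15,0.06],[-0.02,0.2,0.08],[-0.03,0.25,0.1],[-0.04,0.3,0.12],[-0.05,0.35,0.14],[-0.06,0.4,0.16],[-0.07,0.46,0.18],[-0.08,0.52,0.2],[-0.09,0.58,0.22],[-0.09,0.64,0.25],[-0.1,0.7,0.28],[-0.1,0.77,0.3],[-0.1,0.77,0.3],[-0.1,0.77,0.3],[-0.1,0.77,0.3],[-0.1,0.77,0.3],[-0.1,0.77,0.3],[-0.1,0.77,0.3]]' --jaw 0

```text
clock: 1.82
eef_pos: [0.391, -0.0184, 0.2107]
orientation: [179.7, -33.7, 4.6]
ft_force: [-0.2, -0.3, -0.5]
opening: 0.0878
gripper_force: 0.0
```

Run:
```python
from h import *
s=r.read_state(); print(s["clock"],s["joint_positions"].round(1),s["eef_pos"],s["orientation"])
T=tcp(); c=r.camera("wrist"); pickle.dump((T,c),open("w1.pkl","wb")); cv2.imwrite("pics/w1.png",c["frame"])
```

```text
1.8167 [ 22.2 -16.8 -20.4 145.4 -27.8  18.5 -60.7] [ 0.39095224 -0.01840355  0.2107495 ] [179.70605214 -33.70320209   4.61048524]
```

View pics/w1.png

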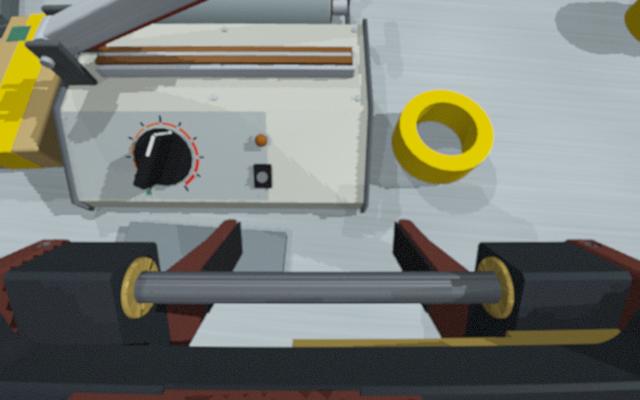

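The wrist view shows the wing's top edge running from the pointer end near (155,135) to the rear end near (142,185). A white line goes down the end face to (172,132), and the green dot is at (149,191). The arm stopped short at joint limits (j2, j4), so I need to stay closer to the dial.

Run:
```python
from h import *
T,c=pickle.load(open("w1.pkl","rb")); L=np.load("pl.npz");q,n0=L["q"],L["n"]
# refit plane with wrist
W=world(c,T); m=np.zeros(W.shape[:2],bool); m[125:190,205:250]=1; m[180:198,85:360]=1; m[:,130:165]=0; p=W[m]; p=p[(p[:,2]>.03)&(p[:,2]<.097)]
for i in range(5):
    q2=p.mean(0); n=np.linalg.svd(p-q2,full_matrices=0)[2][2]; n*=np.sign(n[2]); p=p[abs((p-q2)@n)<.003]
print("plane2",q2,n,len(p),"offset vs 1",(q2-q)@n0)
yaw=np.radians(4.5); n=np.array([-np.sin(np.radians(35))*np.cos(yaw),-np.sin(np.radians(35))*np.sin(yaw),np.cos(np.radians(35))])
up=np.array([np.cos(np.radians(35))*np.cos(yaw),np.cos(np.radians(35))*np.sin(yaw),np.sin(np.radians(35))]);left=np.cross(n,up)
g=lambda P,h:[((p-q)@up*1e3, (p-q)@left*1e3, (p-q)@n*1e3) for p in P]
f=c["frame"]; k=(f.sum(2)<110).astype(np.uint8); k[:,:120]=0;k[:,205:]=0;k[:115]=0;k[200:]=0
h=((W-q)@n)
print("tops",np.round(g(cast(c,[(155,135),(150,155),(142,187),(135,187),(147,187)],q+.043*n,n),0)))
print("base",np.round(g(cast(c,[(172,132),(191,158),(165,186),(149,191)],q+.009*n,n),0)))
t=k>0
Wd=(h>.03)&(h<.055); Wd[:,:120]=0;Wd[:,205:]=0;Wd[:115]=0;Wd[200:]=0
P=W[Wd]; a=np.c_[(P-q)@up,(P-q)@left].astype(np.float32)*1e3; print("wing pts",len(a),a.mean(0),cv2.minAreaRect(a),h[Wd].max())
d=pickle.load(open("d0.pkl","rb"))["top"]; print("top cam skirt",np.round(g(cast(d,[(276,211.6)],q+.009*n,n),0)))
cv2.imwrite("pics/z1.png",cv2.resize(f[105:205,110:220],None,fx=6,fy=6,interpolation=2)[:600])
```

```text
plane2 [0.48981626 0.09088768 0.05521157] [-0.58257782 -0.04795375  0.81135906] 6540 offset vs 1 0.001965463120889552Traceback (most recent call last):
  File "<stdin>", line 13, in <module>
  File "h.py", line 23, in cast
    if T is None: o=-np.array(c["R"]).T@np.array(c["t"]); D=D@np.array(c["R"])
                              ~^^^^^
KeyError: 'R'
```

arm_command --offset '[[0.005,-0.03,0.01],[0.01,-0.06,0.02],[0.015,-0.09,0.03],[0.02,-0.12,0.04],[0.025,-0.15,0.05],[0.025,-0.18,0.06],[0.025,-0.18,0.06],[0.025,-0.18,0.06],[0.025,-0.18,0.06]]' --rot '[[0,0.01,0],[0,0.02,0],[0,0.03,0],[0,0.03,0],[0,0.03,0],[0,0.03,0],[0,0.03,0],[0,0.03,0],[0,0.03,0]]'

```text
clock: 2.62
eef_pos: [0.4238, 0.1575, 0.1852]
orientation: [179.9, -35.1, 4.5]
ft_force: [-0.1, 0.5, 0.3]
opening: 0.0879
gripper_force: 0.0
```

Run:
```python
from h import *
s=r.read_state(); print(s["clock"],s["joint_positions"].round(1),s["eef_pos"],s["orientation"])
T=tcp(); c=r.camera("wrist"); pickle.dump((T,c),open("w2.pkl","wb")); cv2.imwrite("pics/w2.png",c["frame"])
```

```text
2.6167 [  58.4  -16.8  -84.   139.6  -12.7   10.  -103.9] [0.42376706 0.15754076 0.18519573] [179.8890809  -35.05115426   4.46340717]
```

View pics/w2.png

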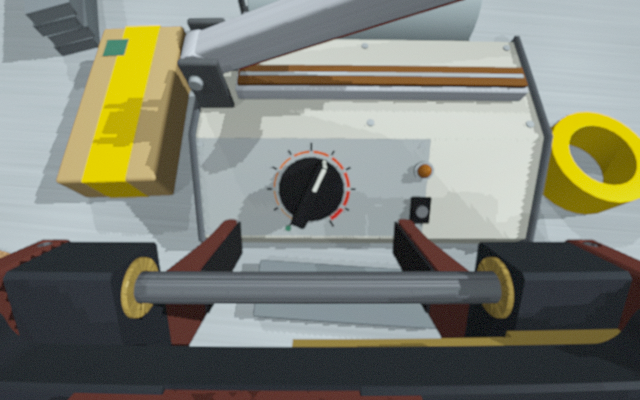

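The wrist view is now nearly axial. The skirt centre is about (311,189), the wing runs from its rear end (298,226) to the pointer (325,162), and the green dot is at (288,228). That puts the pointer about 23° clockwise of 12 o'clock.

Run:
```python
from h import *
T,c=pickle.load(open("w2.pkl","rb")); L=np.load("pl.npz");q=L["q"]
yaw=np.radians(4.5);a=np.radians(35)
up=np.array([np.cos(a)*np.cos(yaw),np.cos(a)*np.sin(yaw),np.sin(a)]); n=np.array([-np.sin(a)*np.cos(yaw),-np.sin(a)*np.sin(yaw),np.cos(a)]);left=np.cross(n,up)
B=np.c_[up,left,n]
W=world(c,T); f=c["frame"]
m=np.zeros(W.shape[:2],bool); m[145:230,205:262]=1; m[145:230,365:410]=1; p=W[m]; print("panel h",np.percentile((p-q)@n,[10,50,90]).round(4))
p=p[abs((p-q)@n)<.01]; q2=p.mean(0); nn=np.linalg.svd(p-q2,full_matrices=0)[2][2]; print(nn*np.sign(nn[2]),n)
q=q+n*np.median((p-q)@n)
k=(f.max(2)<60).astype(np.uint8); k[:,:265]=0;k[:,360:]=0;k[:150]=0;k[233:]=0
ct=max(cv2.findContours(k,0,2)[0],key=cv2.contourArea); (u,v),rr=cv2.minEnclosingCircle(ct); print("blob",cv2.boundingRect(ct))
# skirt: upper-left/right contour points fit circle on h=.009
C=cast(c,ct.reshape(-1,2),q+.009*n,n,T); P=(C-q)@B*1e3
ok=ct[:,0,1]<205; A=np.c_[2*P[ok,:2],np.ones(ok.sum())]; s=np.linalg.lstsq(A,(P[ok,:2]**2).sum(1),rcond=None)[0]; print("skirt centre mm",s[:2],"R",np.sqrt(s[2]+s[0]**2+s[1]**2))
t=(cast(c,[(325,163),(316,190),(292,224),(304,228),(298,226)],q+.043*n,n,T)-q)@B*1e3; print("top",t.round(1))
H=((W-q)@n); w=(H>.03)&(H<.05); w[:,:265]=0;w[:,360:]=0;w[:150]=0;w[235:]=0
a2=((W[w]-q)@B*1e3).astype(np.float32); print("wing",len(a2),a2.mean(0),cv2.minAreaRect(a2[:,:2]),H[w].max())
vx=cv2.fitLine(a2[:,:2],cv2.DIST_L2,0,.01,.01).ravel(); print(vx,"angle cw from up",np.degrees(np.arctan(-vx[1]/vx[0])))
cen=q+B@np.array([s[0],s[1],0])*1e-3; print("cen",cen)
print("tcp rel cen (up,left,n)",B.T@(T[:3,3]-cen)); np.savez("geo.npz",cen=cen,B=B,q=q)
```

```text
panel h [0.001  0.0021 0.0034]
[-0.57567111 -0.04039595  0.81668289] [-0.57180829 -0.04500229  0.81915204]
blob (280, 158, 63, 70)
skirt centre mm [13.64879693 83.64586236] R 25.50135263466617
top [[ 42.2  69.3  43. ]
 [ 18.   77.3  43. ]
 [-14.1  99.4  43. ]
 [-18.1  88.4  43. ]
 [-16.1  93.9  43. ]]Traceback (most recent call last):
  File "<stdin>", line 17, in <module>
cv2.error: OpenCV(4.12.0) /io/opencv/modules/imgproc/src/convhull.cpp:143: error: (-215:Assertion failed) total >= 0 && (depth == CV_32F || depth == CV_32S) in function 'convexHull'
```

Run:
```python
from h import *
T,c=pickle.load(open("w2.pkl","rb")); q=np.load("pl.npz")["q"]
yaw=np.radians(4.5);a=np.radians(35)
up=np.array([np.cos(a)*np.cos(yaw),np.cos(a)*np.sin(yaw),np.sin(a)]); n=np.array([-np.sin(a)*np.cos(yaw),-np.sin(a)*np.sin(yaw),np.cos(a)]);left=np.cross(n,up)
B=np.c_[up,left,n]; q=q+.002*n
W=world(c,T); Q=(W-q)@B*1e3
for v in range(152,236,6):
    print(v,' '.join("%4d"%x for x in Q[v,270:354:6,2]),'|',' '.join("%3d"%x for x in c["frame"][v,270:354:6].max(1)))
w=(Q[...,2]>26)&(Q[...,2]<60); w[:,:265]=0;w[:,360:]=0;w[:150]=0;w[235:]=0
a2=np.ascontiguousarray(Q[w].astype(np.float32)); print("wing",len(a2),a2.mean(0),a2.max(0))
if len(a2)>4:
    x=np.ascontiguousarray(a2[:,:2]); print(cv2.minAreaRect(x)); vx=cv2.fitLine(x,cv2.DIST_L2,0,.01,.01).ravel(); print(vx,np.degrees(np.arctan(-vx[1]/vx[0])))
w=(Q[...,2]>4)&(Q[...,2]<20); w[:,:265]=0;w[:,360:]=0;w[:150]=0;w[235:]=0
x=np.ascontiguousarray(Q[w][:,:2].astype(np.float32)); print("skirt",len(x),cv2.minEnclosingCircle(x),x.min(0),x.max(0))
```

```text
152    0    1    0    0   -1    0    0    0    0    0    0    1    1    0 | 182 181 179 134 179 194 194 173 206 185 175 181 182 182
158    0    0    0    0    0    3    6    7    6    0    0    0    0    1 | 182 180 180 186 181 153  77  57 108 175 172 177 182 180
164    0    0    0  303    7    8    7    7   35   29    7    0    2    0 | 178 181 197 167  36  39  40  33  31 190  82 180 177 181
170    0   -1   -1    7    8    7    8    7   42   43   38    8    0    0 | 182 163 154  32  40  27  31  25  41 209  37  75 167 164
176    0    0    7    7    7    7    7   40   41   41    7    7    1    0 | 180 156  55  30  29  36  33  29 142  89  32  33 159 186
182    0   -1    7    8    7    5    7   41   41   41    7    6    7    1 | 171 146  27  33  34  31  24  37 216  35  31  35  75 196
188    0    0    7    6    7    6   39   41   41    7    7    7    7    0 |  93 149  26  29  33  33  19 119 111  33  32  34  58 174
194    0    0    7    7    6    7   41   40   40    7    7    7    7    1 | 149 141  26  29  29  27  38  37  39  35  30  30  66 186
200    0    0    6    7    6   34   41   40 
[... 404 characters left out ...]
6    0   -1    0    0 | 151 151 153 143  31  38  29  29  28 123 165 160 166 166
224    0    0    0   -1   41   42   41    0    0    0    0    0    0    0 | 153 151 152 130  46  31 111 177 178 169 140 167 167 167
230    0    0    0    0    0    0    0    0    0    0   -1    0    0    0 | 150 162 180 138 182 177 179 177 179 173 164 166 163 165
wing 1129 [12.232775 81.973045 40.66649 ] [ 40.285534 100.728386  43.699074]
((10.80327033996582, 82.05183410644531), (15.113212585449219, 62.29545211791992), 65.2567138671875)
[ 0.9093045  -0.41613132 12.232776   81.9731    ] 24.59058
skirt 2296 ((10.509574890136719, 82.05252838134766), 33.856712341308594) [-22.588978  48.583874] [ 43.402046 115.234116]
```

```bash
cat >> h.py <<'E'
yaw=np.radians(4.5);_a=np.radians(35)
up=np.array([np.cos(_a)*np.cos(yaw),np.cos(_a)*np.sin(yaw),np.sin(_a)]); n=np.array([-np.sin(_a)*np.cos(yaw),-np.sin(_a)*np.sin(yaw),np.cos(_a)]);left=np.cross(n,up)
B=np.c_[up,left,n]
q=np.load("pl.npz")["q"]+.002*n
cen=q+B@np.array([.01065,.08205,0])
def Rt(cw):  # tool orientation, turned cw degrees (seen by operator) from tool x = up slope
    return np.c_[up,-left,-n]@Ro.from_euler('z',cw,degrees=True).as_matrix()
def go(cw,h):
    o,w=dec(Rt(cw),cen+h*n); print("off",o.round(4),"rot/45",(w/45).round(3))
E
python3 -c "
from h import *
print(cen); go(24.6,.07); go(24.6,.014)"
```

```text
[0.50302713 0.16821664 0.06872433]
off [-0.0005 -0.0041  0.0712] rot/45 [ 0.002 -0.     0.549]
off [-0.0005 -0.0042  0.1272] rot/45 [ 0.002 -0.     0.549]
```

arm_command --offset '[[0,-0.001,0.015],[0,-0.002,0.03],[0,-0.003,0.045],[0,-0.004,0.06],[0,-0.004,0.07],[0,-0.004,0.07],[0,-0.004,0.07],[0,-0.004,0.07]]' --rot '[[0,0,0.1],[0,0,0.2],[0,0,0.3],[0,0,0.4],[0,0,0.5],[0,0,0.55],[0,0,0.55],[0,0,0.55]]'

```text
clock: 3.33
eef_pos: [0.4252, 0.1453, 0.1792]
orientation: [-163.3, -31.2, -24.5]
ft_force: [-0.5, 0.7, -0.4]
opening: 0.0878
gripper_force: 0.0
```

```bash
python3 -c "
from h import *
s=r.read_state(); print(s['clock'],s['joint_positions'].round(1),s['ft_force'],s['moment']); go(24.6,.014)"
```

```text
3.3333 [  61.6  -16.8  -83.9  140.8  -31.1    8.8 -107.5] [-0.50154284  0.72266822 -0.38934226] [-0.04539726  0.47636696 -0.01930776]
off [-0.005  -0.0147  0.1222] rot/45 [-0.012  0.005  0.002]
```

```bash
python3 -c "
from h import *
for p in [(.42,-.1,.30),(.42,-.35,.38)]:
    o,w=dec(Ro.from_euler('xyz',[180,-10,5],degrees=True).as_matrix(),np.array(p)); print(o.round(3),(w/45).round(3))"
```

```text
[ 0.146  0.201 -0.115] [-0.128 -0.546 -0.544]
[ 0.276  0.414 -0.195] [-0.128 -0.546 -0.544]
```

arm_command --offset '[[0.02,0.03,-0.015],[0.04,0.06,-0.03],[0.06,0.08,-0.045],[0.08,0.11,-0.06],[0.1,0.14,-0.075],[0.12,0.17,-0.09],[0.146,0.2,-0.115],[0.165,0.23,-0.125],[0.185,0.26,-0.135],[0.2,0.29,-0.15],[0.22,0.32,-0.16],[0.24,0.35,-0.175],[0.26,0.38,-0.185],[0.276,0.414,-0.195],[0.276,0.414,-0.195],[0.276,0.414,-0.195]]' --rot '[[-0.01,-0.04,-0.04],[-0.02,-0.08,-0.08],[-0.03,-0.12,-0.12],[-0.04,-0.16,-0.16],[-0.05,-0.2,-0.2],[-0.06,-0.24,-0.24],[-0.07,-0.29,-0.29],[-0.08,-0.34,-0.34],[-0.09,-0.4,-0.4],[-0.1,-0.45,-0.45],[-0.12,-0.5,-0.5],[-0.13,-0.54,-0.54],[-0.13,-0.54,-0.54],[-0.13,-0.54,-0.54],[-0.13,-0.54,-0.54],[-0.13,-0.54,-0.54]]'

```text
clock: 4.67
eef_pos: [0.4188, -0.3518, 0.3787]
orientation: [-179.9, -10.2, 4.6]
ft_force: [0.3, 0.8, -0.4]
opening: 0.0877
gripper_force: 0.0
```

```bash
python3 -c "
from h import *
s=r.read_state(); print(s['clock'],s['joint_positions'].round(1),s['eef_pos'],s['orientation'])"
```

```text
4.6667 [ 52.5   6.9 -14.4  93.6  -5.6  72.3 -45.7] [ 0.41876409 -0.35178378  0.37872337] [-179.89861572  -10.23344471    4.58919223]
```

```bash
python3 -c "
from h import *
o,w=dec(Ro.from_euler('xyz',[180,-10,5],degrees=True).as_matrix(),np.array([.54,.0,.40])); print(o.round(3),(w/45).round(3))
o,w=dec(Rt(0),np.array([.53,.165,.36])); print(o.round(3),(w/45).round(3))"
```

```text
[ 0.15  -0.341  0.006] [-0.001 -0.005 -0.009]
[ 0.146 -0.506  0.046] [-0.003  0.55   0.001]
```

arm_command --offset '[[0.02,-0.03,0],[0.03,-0.06,0],[0.05,-0.09,0],[0.06,-0.12,0],[0.075,-0.15,0],[0.09,-0.18,0],[0.1,-0.21,0],[0.115,-0.24,0],[0.13,-0.27,0],[0.14,-0.3,0],[0.15,-0.33,0],[0.15,-0.36,0],[0.15,-0.39,0.01],[0.15,-0.42,0.02],[0.15,-0.45,0.03],[0.15,-0.48,0.04],[0.146,-0.506,0.046],[0.146,-0.506,0.046],[0.146,-0.506,0.046],[0.146,-0.506,0.046]]' --rot '[[0,0,0],[0,0,0],[0,0,0],[0,0,0],[0,0,0],[0,0,0],[0,0,0],[0,0,0],[0,0,0],[0,0.05,0],[0,0.1,0],[0,0.18,0],[0,0.26,0],[0,0.34,0],[0,0.42,0],[0,0.5,0],[0,0.55,0],[0,0.55,0],[0,0.55,0],[0,0.55,0]]'

```text
clock: 6.33
eef_pos: [0.5289, 0.1665, 0.3604]
orientation: [179.9, -35.0, 4.8]
ft_force: [-0.2, -0.4, 0.6]
opening: 0.0879
gripper_force: 0.0
```

```bash
python3 -c "
from h import *
s=r.read_state(); print(s['clock'],s['joint_positions'].round(1),s['eef_pos'],s['orientation']); go(24.6,.07);go(24.6,.014)"
```

```text
6.3333 [  23.2   -7.2  -48.8  115.6   12.    37.  -119.7] [0.52888145 0.1664883  0.36042972] [179.92924092 -34.9717796    4.77083285]
off [-0.1882 -0.0043  0.1543] rot/45 [-0.002  0.001  0.552]
off [-0.1882 -0.0042  0.2103] rot/45 [-0.002  0.001  0.552]
```

The joints are in an awkward elbow posture. I'll fit a small kinematic model from the logged states to find out which postures can reach the dial.

```bash
cat > kin.py <<'E'
import numpy as np, itertools
from scipy.optimize import least_squares
from scipy.spatial.transform import Rotation as Ro
LO=np.array([-169.25,-16.82,-84.01,7.8,-59.2,7.22,-163.78]);HI=np.array([169.25,113.86,82.57,145.47,239.2,106.19,163.78])
D=[([67.598,23.602,-.730,91.503,.321,64.991,-4.709],(.19807,-.59225,.22179),(-179.906,.006,18.497)),
([22.2,-16.8,-20.4,145.4,-27.8,18.5,-60.7],(.39095,-.01840,.21075),(179.706,-33.703,4.610)),
([58.4,-16.8,-84,139.6,-12.7,10,-103.9],(.42377,.15754,.18520),(179.889,-35.051,4.463)),
([61.6,-16.8,-83.9,140.8,-31.1,8.8,-107.5],(.4252,.1453,.1792),(-163.3,-31.2,-24.5)),
([52.5,6.9,-14.4,93.6,-5.6,72.3,-45.7],(.41876,-.35178,.37872),(-179.899,-10.233,4.589)),
([23.2,-7.2,-48.8,115.6,12,37,-119.7],(.52888,.16649,.36043),(179.929,-34.972,4.771))]
E=lambda ax,a:Ro.from_euler(ax,a,degrees=True).as_matrix()
def fk(q,p,s):
    d1,a1,L1,a2,a3,L2,a4,Lt,c=p
    R=E('z',s[0]*q[0]); x=np.array([0,0,d1])
    R=R@E('y',q[1]); x=x+R@[a1,0,L1]*1; 
    R=R@E('z',s[1]*q[2]); x=x+R@[a2,0,0]
    R=R@E('y',q[3]); x=x+R@[a3,0,L2]
    R=R@E('z',s[2]*q[4]); R=R@E('y',q[5]); x=x+R@[a4,0,0]
    R=R@E('z',s[3]*q[6]+c*57.3); x=x+R@[0,0,Lt]
    return x,R
def res(p,s): 
    o=[]
    for q,x,e in D:
        X,R=fk(q,p,s); o+=list(X-x)+list(.3*Ro.from_matrix(R.T@E('xyz',e)).as_rotvec())
    return np.array(o)
def fit():
    best=None
    for s in itertools.product((1,-1),repeat=4):
        for c in(-1.57,1.57,0,3.14):
            f=least_squares(res,[.33,0,.42,0,0,.4,.05,.25,c],args=(s,))
            if best is None or f.cost<best[0].cost: best=(f,s)
    return best
def ik(R,x,q0,p,s,w=.003,pref=None):
    pref=q0 if pref is None else pref
    def g(q):
        X,Q=fk(q,p,s); return np.r_[(X-x)*10,3*Ro.from_matrix(Q.T@R).as_rotvec(),w*(np.array(q)-pref)/57.3]
    return least_squares(g,np.clip(q0,LO+1,HI-1),bounds=(LO,HI))
if __name__=="__main__":
    from h import Rt,cen,n
    f,s=fit(); p=f.x; print(s,p.round(3),np.abs(f.fun).max()); np.savez("kin.npz",p=p,s=s)
    for h in(.2,.1,.07,.014):
      for cw in((24.6,-60,-150) if h==.014 else(24.6,)):
        for j3 in(-60,-30,0,30,60):
            b=min((ik(Rt(cw),cen+h*n,np.array([-18-j3,20,j3,120,j5,25,-cw-77]),p,s) for j5 in(0,180)),key=lambda b:b.cost)
            X,Q=fk(b.x,p,s); print(h,cw,j3,b.x.round(0),"err mm",(np.linalg.norm(X-cen-h*n)*1e3).round(1),np.degrees(Ro.from_matrix(Q.T@Rt(cw)).magnitude()).round(1))
E
python3 kin.py
```

```text
(-1, -1, -1, -1) [ 0.177  0.054  0.518 -0.045 -0.062  0.419 -0.014  0.306  1.571] 0.04810388737612786
0.2 24.6 -60 [   6.  -17.  -36.  141.   15.   22. -154.] err mm 0.0 0.0
0.2 24.6 -30 [   6.  -17.  -36.  141.   15.   22. -154.] err mm 0.0 0.0
0.2 24.6 0 [  -1.  -16.  -30.  141.   20.   23. -158.] err mm 0.0 0.0
0.2 24.6 30 [ -11.  -15.  -20.  141.   26.   24. -164.] err mm 0.0 0.0
0.2 24.6 60 [ -11.  -15.  -20.  141.   26.   24. -164.] err mm 0.0 0.0
0.1 24.6 -60 [ 39.  11. -84. 138.  75.  33. 144.] err mm 0.0 0.0
0.1 24.6 -30 [ -82.    3.   65.  140.   38.    7. -164.] err mm 4.2 1.3
0.1 24.6 0 [-94.  12.  83. 139. -52.   7. -76.] err mm 0.5 0.1
0.1 24.6 30 [ -82.    3.   65.  140.   38.    7. -164.] err mm 4.2 1.3
0.1 24.6 60 [ -82.    3.   65.  140.   38.    7. -164.] err mm 4.2 1.3
0.07 24.6 -60 [ 28.  13. -71. 139.  83.  31. 138.] err mm 0.0 0.0
0.07 24.6 -30 [-79.  14.  67. 141. 239.   7.  -8.] err mm 7.7 2.5
0.07 24.6 0 [-83.  14.  71. 138. -59.   7. -69.] err mm 5.1 1.6
0.07 24.6 30 [-83.  14.  71. 138. -59.   7. -69.] err mm 5.1 1.6
0.07 24.6 60 [-83.  14.  71. 138. -59. 
[... 320 characters left out ...]
 139. 239.  11. -10.] err mm 0.0 0.0
0.014 -60 -60 [  27.   31.  -78.  138.   93.   49. -144.] err mm 0.0 0.0
0.014 -60 -30 [-63.  19.  51. 139. 228.   8.  86.] err mm 0.0 0.0
0.014 -60 0 [-65.  20.  54. 139. 235.  10.  79.] err mm 0.0 0.0
0.014 -60 30 [-67.  21.  56. 139. 239.  11.  75.] err mm 0.0 0.0
0.014 -60 60 [-67.  21.  56. 139. 239.  11.  75.] err mm 0.0 0.0
0.014 -150 -60 [ 27.  31. -78. 138.  93.  49. -54.] err mm 0.0 0.0
0.014 -150 -30 [ 21.  23. -65. 139.  96.  38. -56.] err mm 0.0 0.0
0.014 -150 0 [  9.  16. -45. 140. 101.  27. -61.] err mm 0.0 0.0
0.014 -150 30 [-68.  21.  57. 139. 239.  11. 164.] err mm 2.3 0.7
0.014 -150 60 [-68.  21.  57. 139. 239.  11. 164.] err mm 2.3 0.7
```

Run:
```python
from kin import *
s=(-1,-1,-1,-1)
def rot(q,off,s):
    R=np.eye(3);out=[R]
    k=0
    for i,ax in enumerate('zyzyzyz'):
        sg=s[i]; R=R@E(ax,sg*q[i]+off[i]); out.append(R)
    return out
best=[]
for s in itertools.product((1,-1),repeat=7):
    for c in(0,90,180,-90):
        for c5 in(0,180):
            off=[0,0,0,0,c5,0,c]
            e=[np.degrees(Ro.from_matrix(rot(q,off,s)[-1].T@E('xyz',o)).magnitude()) for q,x,o in D]
            best.append((max(e),s,c5,c,np.round(e,1)))
best.sort(key=lambda b:b[0]); [print(b) for b in best[:4]]
_,s,c5,c,_=best[0]; off=[0,0,0,0,c5,0,c]
A=[];b=[]
for q,x,o in D:
    R=rot(q,off,s); A.append(np.c_[np.array([[0],[0],[1]]),R[2],R[4],R[6]]); b.append(x)
A=np.vstack(A);b=np.hstack(b); v,_,rk,sv=np.linalg.lstsq(A,b,rcond=None); print(v.round(3),rk,sv.round(2),"res mm",((A@v-b)*1e3).round(1))
```

```text
(np.float64(0.08573943903478744), (-1, 1, -1, 1, -1, -1, -1), 180, -90, array([0. , 0.1, 0. , 0.1, 0.1, 0.1]))
(np.float64(0.08573943903478946), (-1, 1, -1, 1, -1, 1, -1), 0, 90, array([0. , 0.1, 0. , 0.1, 0.1, 0.1]))
(np.float64(42.1486490005944), (1, 1, 1, 1, 1, 1, 1), 0, -90, array([37. ,  8.9,  8.8, 42.1,  9.2,  9.5]))
(np.float64(42.14864900059441), (1, 1, 1, 1, 1, -1, 1), 180, 90, array([37. ,  8.9,  8.8, 42.1,  9.2,  9.5]))
[ 0.282  0.    -0.029  0.534 -0.001 -0.02   0.452 -0.    -0.     0.358] 10 [4.8  4.09 4.02 1.26 1.16 0.76 0.65 0.31 0.29 0.16] res mm [-0.  -0.  -0.2 -0.1 -0.1  0.2  0.1  0.4 -0.2  0.  -0.4 -0.1  0.2  0.3
  0.2  0.  -0.2  0.1]
```

```bash
cat > kin2.py <<'E'
import kin, numpy as np
from kin import E,LO,HI,Ro,least_squares
def fk(q,p=None,s=None):
    R=E('z',-q[0])@E('y',q[1]); x=np.array([0,0,.282])+R@[0,-.029,.534]
    R=R@E('z',-q[2])@E('y',q[3]); x=x+R@[-.001,-.02,.452]
    R=R@E('z',-q[4])@E('y',q[5])@E('z',-q[6]+90); return x+R@[0,0,.358],R
kin.fk=fk
def sol(R,x,q0,w=.003): 
    b=kin.ik(R,x,np.array(q0,float),None,None,w); X,Q=fk(b.x)
    return b.x,np.linalg.norm(X-x)*1e3,np.degrees(Ro.from_matrix(Q.T@R).magnitude())
E
python3 - <<'E'
from kin2 import *
from h import Rt,cen,n
for h,cw in((.2,24.6),(.1,24.6),(.07,24.6),(.014,24.6),(.014,-60),(.014,-155)):
    seen=set()
    for flip in(0,180):
      for j3 in(-70,-35,0,35,70):
       for j5 in(-40,0,90,180,220):
        for j6 in (20,60):
         x,e,a=sol(Rt(cw+flip),cen+h*n,[-18-j3,20,j3,125,j5,j6,(-cw-flip-77+180)%360-180])
         if e<.5 and a<.3:
            k=(flip,)+tuple((x/15).round().astype(int)[[2,4]])
            if k in seen: continue
            seen.add(k); print(h,cw,flip,x.round(0).astype(int),"margin",np.minimum(x-LO,HI-x).min().round(1))
E
```

```text
0.2 24.6 0 [  15  -17  -50  139   14   22 -159] margin 0.0
0.2 24.6 180 [ 15 -17 -50 139  14  22  21] margin 0.0
0.2 24.6 180 [  4 -15 -43 139  24  24  10] margin 2.0
0.2 24.6 180 [-20 -13 -24 140  36  29  -4] margin 3.6
0.2 24.6 180 [-25 -13 -20 141  38  30  -5] margin 3.6
0.2 24.6 180 [-41 -14  -7 141  43  33 -11] margin 3.2
0.2 24.6 180 [-59 -15   8 142  48  38 -17] margin 1.5
0.1 24.6 0 [ 35  20 -84 140  84  41 137] margin 0.0
0.1 24.6 0 [ 15   8 -58 140  80  27 138] margin 5.1
0.1 24.6 0 [-25   3 -17 142  76  22 139] margin 3.2
0.1 24.6 180 [ 25  11 -69 140  81  30 -42] margin 5.4
0.1 24.6 180 [ 33  16 -80 140  83  37 -43] margin 3.8
0.1 24.6 180 [ 35  20 -84 140  84  41 -43] margin 0.0
0.1 24.6 180 [ -1   5 -41 141  78  24 -42] margin 4.5
0.1 24.6 180 [-32   3 -10 143  76  21 -41] margin 2.9
0.1 24.6 180 [-63   1  23 144  76  20 -41] margin 1.1
0.1 24.6 180 [-63   1  22 144  76  20 -41] margin 1.2
0.1 24.6 180 [-92   0  53 145  77  19 -40] margin 0.0
0.07 24.6 0 [ 20  18 -66 140  90  36 130] margin 5.7
0.07 24.6 0 [ -3  11 -38 141  90  26 128] margin 4.7
0.07 24.6 0 [-92  11  6
[... 2151 characters left out ...]
5 0 [ 28  48 -83 138 102  65 -49] margin 0.8
0.014 -155 0 [-87  34  66 144 229  19 164] margin 0.0
0.014 -155 0 [ 18  32 -65 138 102  46 -56] margin 7.2
0.014 -155 0 [-87  35  68 144 231  20 162] margin 1.5
0.014 -155 0 [  3  23 -44 139 104  34 -63] margin 6.4
0.014 -155 0 [ -5  20 -35 139 106  30 -66] margin 6.0
0.014 -155 0 [-88  36  69 144 233  21 160] margin 1.5
0.014 -155 0 [-19  18 -19 140 110  25 -71] margin 5.2
0.014 -155 0 [-40  17   4 142 119  19 -82] margin 3.9
0.014 -155 180 [-82  28  57 144 210  13   5] margin 1.7
0.014 -155 180 [-85  31  62 144 221  16  -7] margin 1.6
0.014 -155 180 [-87  35  68 144 231  20 -18] margin 1.5
0.014 -155 180 [-88  36  69 144 233  21 -20] margin 1.5
```

```bash
cat >> kin2.py <<'E'
from scipy.spatial.transform import Slerp
def step(q,R,x):
    # damped least-squares step(s) with limit clipping, like a plain resolved-rate controller
    free=np.ones(7,bool)
    for _ in range(6):
        X,Q=fk(q); e=np.r_[x-X,.3*(Q@Ro.from_matrix(Q.T@R).as_rotvec())]
        J=np.zeros((6,7))
        for i in range(7):
            d=q.copy(); d[i]+=.05; X2,Q2=fk(d); J[:,i]=np.r_[X2-X,.3*(Q2@Q.T@np.eye(3) is None or 0) if 0 else .3*Ro.from_matrix(Q2@Q.T).as_rotvec()]/.05
        J=J*free
        dq=J.T@np.linalg.solve(J@J.T+1e-10*np.eye(6),e)
        dq=np.clip(dq,-6,6); qn=np.clip(q+dq,LO,HI); free=~(((q+dq)<=LO)|((q+dq)>=HI)); q=qn
    return q
def track(q,wps,f=step,dx=.012,dr=3):
    q=np.array(q,float)
    for R,x in wps:
        X,Q=fk(q); N=int(max(np.linalg.norm(x-X)/dx,np.degrees(Ro.from_matrix(Q.T@R).magnitude())/dr))+1
        sl=Slerp([0,1],Ro.from_matrix([Q,R]))
        for k in range(1,N+1): q=f(q,sl(k/N).as_matrix(),X+(x-X)*k/N)
        X,Q=fk(q); print(q.round(0).astype(int),"err",(np.linalg.norm(X-x)*1e3).round(1),np.degrees(Ro.from_matrix(Q.T@R).magnitude()).round(1))
    return q
near=lambda q,R,x: sol(R,x,q,.003)[0]
E
python3 - <<'E'
from kin2 import *
from h import *
qE=[52.5,6.9,-14.4,93.6,-5.6,72.3,-45.7]
T1=E('xyz',[180,-10,5])
print("check: E->F expected 23 -7 -49 116 12 37 -120")
for f in(step,near): track(qE,[(T1,np.array([.54,0,.4])),(Rt(0),np.array([.53,.165,.36]))],f)
q=np.array([23.2,-7.2,-48.8,115.6,12,37,-119.7])
V=lambda cw,h,u=0,l=0:(Rt(cw),cen+h*n+u*up+l*left)
for f in(step,near):
  for name,w in {"direct":[V(90,.25,.1),V(200,.25,.1),V(204.6,.07),V(204.6,.014)],
   "right":[V(90,.25,.1),V(200,.25,.1),V(204.6,.1,0,-.15),V(204.6,.07),V(204.6,.014)],
   "up":[V(90,.25,.1),V(200,.25,.1),V(204.6,.13,.08),V(204.6,.07),V(204.6,.014)],
   "left":[V(90,.25,.1),V(200,.25,.1),V(204.6,.15,.1,.2),V(204.6,.07),V(204.6,.014)]}.items():
    print(f is step,name); track(q,w,f)
E
```

```text
check: E->F expected 23 -7 -49 116 12 37 -120
[ 27   5 -34  93   4  72 -93] err 0.0 0.0
[  22   -7  -47  116   13   37 -121] err 0.0 0.0
[ 27   5 -34  93   4  72 -93] err 0.0 0.0
[  22   -7  -48  116   13   37 -121] err 0.0 0.0
True direct
[  40  -17  -51  126  -30   33 -164] err 32.9 8.5
[ 126  -17  -57  145  -59   87 -164] err 219.8 34.5
[ 144  -17  -84  145  -59   73 -164] err 243.1 32.9
[ 141  -17  -84  145  -59   70 -164] err 280.5 33.2
True right
[  40  -17  -51  126  -30   33 -164] err 32.9 8.5
[ 126  -17  -57  145  -59   87 -164] err 219.8 34.5
[ 153  -17  -84  145  -59   71 -164] err 188.2 22.8
[ 144  -17  -84  145  -59   73 -164] err 243.1 32.9
[ 141  -17  -84  145  -59   70 -164] err 280.5 33.2
True up
[  40  -17  -51  126  -30   33 -164] err 32.9 8.5
[ 126  -17  -57  145  -59   87 -164] err 219.8 34.5
[ 149  -17  -84  145  -59   81 -164] err 252.3 34.3
[ 144  -17  -84  145  -59   73 -164] err 243.1 32.9
[ 141  -17  -84  145  -59   70 -164] err 280.5 33.2
True left
[  40  -17  -51  126  -30   33 -164] err 32.9 8.5
[ 126  -17  -57  145  -59   87 -164] err 219.8 34.5
[ 139  
[... 473 characters left out ...]
9.7 34.5
[ 107   45  -76  145  -59    7 -164] err 112.0 31.2
[  89   54  -70  143  -59    7 -164] err 149.5 43.2
[  77   59  -63  136  -59    7 -164] err 133.6 45.1
False up
[  40  -17  -51  126  -30   33 -164] err 32.9 8.5
[ 126  -17  -57  145  -59   87 -164] err 219.7 34.5
[ 149  -17  -84  145  -59   81 -164] err 252.3 34.3
[ 144  -17  -84  145  -59   73 -164] err 243.1 32.9
[ 141  -17  -84  145  -59   70 -164] err 280.6 33.2
False left
[  40  -17  -51  126  -30   33 -164] err 32.9 8.5
[ 126  -17  -57  145  -59   87 -164] err 219.7 34.5
[ 139  -17  -84  145  -59   87 -164] err 342.5 47.1
[ 144  -17  -84  145  -59   73 -164] err 243.1 32.9
[ 141  -17  -84  145  -59   70 -164] err 280.6 33.2
```

Run:
```python
from kin2 import *
from h import *
q=np.array([23.2,-7.2,-48.8,115.6,12,37,-119.7])
V=lambda cw,h,u=0,l=0:(Rt(cw),cen+h*n+u*up+l*left)
for name,w in {"direct":[V(-80,.25,.1),V(-155.4,.25,.1),V(-155.4,.07),V(-155.4,.014)],
   "right":[V(-80,.25,.1),V(-155.4,.25,.1),V(-155.4,.1,0,-.2),V(-155.4,.07),V(-155.4,.014)],
   "up":[V(-80,.25,.1),V(-155.4,.25,.1),V(-155.4,.13,.08),V(-155.4,.07),V(-155.4,.014)]}.items():
    print(name); track(q,w)
print("reverse")
G=[18,32,-65,138,102,46,-56]
for name,w in {"axis":[V(-155.4,.014),V(-155.4,.07),V(-155.4,.12)],"vert":[V(-155.4,.014),V(-155.4,.07),(Rt(-155.4),cen+.07*n+[0,0,.1]),(Rt(-155.4),cen+.07*n+[0.05,0,.2]),(Rt(-155.4),cen+.07*n+[.1,0,.3])],
 "right":[V(-155.4,.014),V(-155.4,.07),V(-155.4,.1,0,-.15),V(-155.4,.1,0,-.3),V(-155.4,.2,0.1,-.3)],
 "left":[V(-155.4,.014),V(-155.4,.07),V(-155.4,.12,0.05,.1),V(-155.4,.2,.1,.15)],
 "tiltdown":[V(-155.4,.014),V(-155.4,.07),(Rt(-155.4)@E('y',15),cen+.1*n+[0,0,.03]),(Rt(-155.4)@E('y',35),cen+.1*n+[0,0,.15])],
 "tiltup":[V(-155.4,.014),V(-155.4,.07),(Rt(-155.4)@E('y',-15),cen+.1*n+[0,0,.03]),(Rt(-155.4)@E('y',-35),cen+.1*n+[0,0,.15])]}.items():
    print(name); track(G,w)
```

```text
direct
[  1 -16 -33 126  13  36 -47] err 0.0 0.0
[-17 -15 -19 127  21  39  19] err 0.0 0.0
[-13   9 -29 141  90  24 -53] err 0.0 0.0
[-11  19 -29 140 107  28 -68] err 0.0 0.0
right
[  1 -16 -33 126  13  36 -47] err 0.0 0.0
[-17 -15 -19 127  21  39  19] err 0.0 0.0
[-67  -9  66 145  44   7  30] err 8.4 1.9
[-37   8  -2 143  90  20 -55] err 0.0 0.0
[-32  17  -5 141 114  21 -77] err 0.0 0.0
up
[  1 -16 -33 126  13  36 -47] err 0.0 0.0
[-17 -15 -19 127  21  39  19] err 0.0 0.0
[-12   0 -24 132  47  24  -5] err 0.0 0.0
[-17   9 -24 142  90  23 -53] err 0.0 0.0
[-14  19 -25 140 108  26 -69] err 0.0 0.0
reverse
axis
[ 18  32 -65 138 102  46 -56] err 0.0 0.0
[ 24  21 -71 140  91  39 -49] err 0.0 0.0
[ 36   7 -79 140  74  28 -35] err 0.0 0.0
vert
[ 18  32 -65 138 102  46 -56] err 0.0 0.0
[ 24  21 -71 140  91  39 -49] err 0.0 0.0
[ 44  -6 -75 133  31  20  11] err 0.0 0.0
[ 30  -8 -56 120  12  32  34] err 0.0 0.0
[ 30  -5 -53 106  10  45  40] err 0.0 0.0
right
[ 18  32 -65 138 102  46 -56] err 0.0 0.0
[ 24  21 -71 140  91  39 -49] err 0.0 0.0
[ 62   6 -72 143  91   7 -26] err 0.0 0.0
[ 94  25 -84 137  66  13  27] err 0.0 0.0
[105 -13 -72 125 -53  41 136] err 0.0 0.0
left
[ 18  32 -65 138 102  46 -56] err 0.0 0.0
[ 24  21 -71 140  91  39 -49] err 0.0 0.0
[ 16  19 -76 128  72  48 -38] err 0.0 0.0
[ 20  14 -84 118  56  54 -24] err 0.0 0.0
tiltdown
[ 18  32 -65 138 102  46 -56] err 0.0 0.0
[ 24  21 -71 140  91  39 -49] err 0.0 0.0
[ 50  14 -84 129  35  32  14] err 0.0 0.0
[ 54  18 -83 106   7  64  44] err 0.0 0.0
tiltup
[ 18  32 -65 138 102  46 -56] err 0.0 0.0
[ 24  21 -71 140  91  39 -49] err 0.0 0.0
[ 13  16 -74 145  93  56 -66] err 0.0 0.0
[  1  10 -75 144  87  77 -70] err 0.0 0.0
```

```bash
cat >> h.py <<'E'
def go2(cw,h,u=0,l=0):
    o,w=dec(Rt(cw),cen+h*n+u*up+l*left); print("off",o.round(4),"rot/45",(w/45).round(3))
E
python3 -c "
from h import *
go2(-40,.25,.1)"
```

```text
off [-0.0883 -0.0041 -0.0257] rot/45 [-0.002 -0.    -0.884]
```

arm_command --offset '[[-0.01,0,-0.003],[-0.02,-0.001,-0.006],[-0.03,-0.002,-0.009],[-0.045,-0.002,-0.013],[-0.06,-0.003,-0.018],[-0.075,-0.004,-0.022],[-0.088,-0.004,-0.026],[-0.088,-0.004,-0.026],[-0.088,-0.004,-0.026]]' --rot '[[0,0,-0.12],[0,0,-0.24],[0,0,-0.36],[0,0,-0.48],[0,0,-0.6],[0,0,-0.74],[0,0,-0.88],[0,0,-0.88],[0,0,-0.88]]'

```text
clock: 7.08
eef_pos: [0.4426, 0.1634, 0.3318]
orientation: [156.0, -26.3, 49.8]
ft_force: [-0.5, 0.6, 0.1]
opening: 0.0878
gripper_force: 0.0
```

arm_command --offset '[[0,0,0],[0,0,0],[0,0,0],[0,0,0],[0,0,0],[0,0,0],[0,0,0],[0,0,0]]' --rot '[[0,0,-0.14],[0,0,-0.28],[0,0,-0.42],[0,0,-0.56],[0,0,-0.7],[0,0,-0.88],[0,0,-0.88],[0,0,-0.88]]'

```text
clock: 7.75
eef_pos: [0.4433, 0.1633, 0.3317]
orientation: [145.5, -6.4, 85.5]
ft_force: [-0.4, -0.5, -0.6]
opening: 0.0874
gripper_force: 0.0
```

arm_command --offset '[[0,0,0],[0,0,0],[0,0,0],[0,0,0],[0,0,0],[0,0,0],[0,0,0],[0,0,0]]' --rot '[[0,0,-0.14],[0,0,-0.28],[0,0,-0.42],[0,0,-0.56],[0,0,-0.7],[0,0,-0.88],[0,0,-0.88],[0,0,-0.88]]'

```text
clock: 8.42
eef_pos: [0.4428, 0.1634, 0.3315]
orientation: [148.4, 15.9, 118.6]
ft_force: [1.0, -0.4, 0.4]
opening: 0.0876
gripper_force: 0.0
```

arm_command --offset '[[0,0,0],[0,0,0],[0,0,0],[0,0,0],[0,0,0],[0,0,0],[0,0,0],[0,0,0]]' --rot '[[0,0,-0.14],[0,0,-0.28],[0,0,-0.42],[0,0,-0.56],[0,0,-0.7],[0,0,-0.79],[0,0,-0.79],[0,0,-0.79]]'

```text
clock: 9.08
eef_pos: [0.4426, 0.1635, 0.3315]
orientation: [162.9, 31.0, 153.8]
ft_force: [-0.4, 0.4, -0.3]
opening: 0.0881
gripper_force: 0.0
```

Run:
```python
from kin2 import *
from h import *
s=r.read_state(); print(s['clock'],s['joint_positions'].round(1),s['eef_pos'])
go2(-155.4,.13,.08);go2(-155.4,.07);go2(-155.4,.014)
V=lambda cw,h,u=0,l=0:(Rt(cw),cen+h*n+u*up+l*left)
track(s['joint_positions'],[V(-155.4,.13,.08),V(-155.4,.07),V(-155.4,.014)])
```

```text
9.0833 [-21.2 -14.8 -15.8 127.2  22.9  39.2  16.7] [0.44259456 0.16345224 0.33150399]
off [ 0.0189 -0.0094  0.12  ] rot/45 [ 0.002 -0.001 -0.029]
off [ 0.0908 -0.0445  0.18  ] rot/45 [ 0.002 -0.001 -0.029]
off [ 0.0908 -0.0446  0.236 ] rot/45 [ 0.002 -0.001 -0.029]
[-16   0 -20 132  46  24  -5] err 0.0 0.0
[-21   9 -20 142  90  22 -54] err 0.0 0.0
[-18  18 -21 140 109  25 -70] err 0.0 0.0
```

arm_command --offset '[[0.003,-0.001,0.02],[0.006,-0.003,0.04],[0.009,-0.005,0.06],[0.012,-0.006,0.08],[0.016,-0.008,0.1],[0.019,-0.009,0.12],[0.03,-0.015,0.13],[0.042,-0.02,0.14],[0.054,-0.026,0.15],[0.066,-0.032,0.16],[0.078,-0.038,0.17],[0.085,-0.041,0.175],[0.091,-0.0445,0.18],[0.091,-0.0445,0.18],[0.091,-0.0445,0.18],[0.091,-0.0445,0.18]]' --rot '[[0,0,-0.01],[0,0,-0.02],[0,0,-0.03],[0,0,-0.03],[0,0,-0.03],[0,0,-0.03],[0,0,-0.03],[0,0,-0.03],[0,0,-0.03],[0,0,-0.03],[0,0,-0.03],[0,0,-0.03],[0,0,-0.03],[0,0,-0.03],[0,0,-0.03],[0,0,-0.03]]'

```text
clock: 10.42
eef_pos: [0.4634, 0.1644, 0.1264]
orientation: [163.8, 31.5, 155.6]
ft_force: [-0.2, -0.1, -0.1]
opening: 0.0876
gripper_force: 0.0
```

Run:
```python
from h import *
s=r.read_state(); print(s['clock'],s['joint_positions'].round(1),s['eef_pos'],s['moment'])
go2(-155.4,.07);go2(-155.4,.014)
T=tcp(); c=r.camera("wrist"); pickle.dump((T,c),open("w3.pkl","wb")); cv2.imwrite("pics/w3.png",c["frame"])
Q=(world(c,T)-q)@B*1e3
w=(Q[...,2]>34)&(Q[...,2]<50)&(abs(Q[...,0]-10.6)<45)&(abs(Q[...,1]-82)<33); x=np.ascontiguousarray(Q[w][:,:2].astype(np.float32)); print(len(x)); 
if len(x)>20: print(cv2.minAreaRect(x),np.median(Q[w][:,2]))
```

```text
10.4167 [-20.2   8.5 -20.1 141.8  90.2  22.  -53.4] [0.46335255 0.16441738 0.12636129] [-0.06544743  0.35011026 -0.04315456]
off [0.0007 0.0004 0.0001] rot/45 [ 0.002 -0.     0.005]
off [0.0007 0.0003 0.0561] rot/45 [ 0.002 -0.     0.005]
1929
((9.082853317260742, 83.60040283203125), (14.772323608398438, 61.23779296875), 65.3101577758789) 41.35307594072953
```

View pics/w3.png

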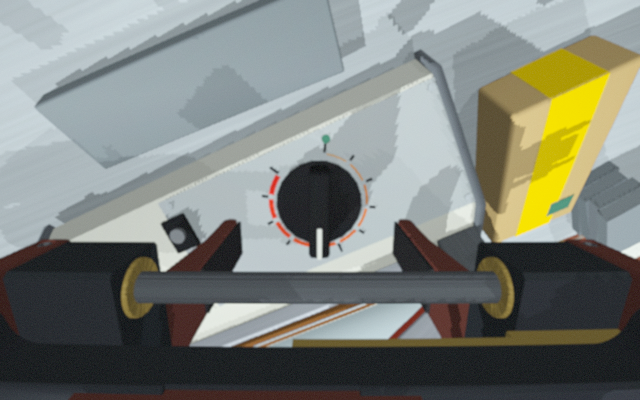

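The wing lies centred between the fingers at (319,210), with the pointer's white end at (319,243), so it is aligned. I'll go down and grip.

arm_command --offset '[[0.001,0,0.01],[0.0015,0.0005,0.02],[0.0015,0.0005,0.03],[0.0015,0.0005,0.04],[0.0015,0.0005,0.05],[0.0015,0.0005,0.055],[0.0015,0.0005,0.055],[0.0015,0.0005,0.055]]' --rot '[[0,0,0],[0,0,0],[0,0,0],[0,0,0],[0,0,0],[0,0,0],[0,0,0],[0,0,0]]'

```text
clock: 11.13
eef_pos: [0.4933, 0.1677, 0.0803]
orientation: [163.9, 31.5, 155.7]
ft_force: [-0.0, -0.0, 0.2]
opening: 0.0882
gripper_force: 0.0
```

Run:
```python
from h import *
s=r.read_state(); print(s['clock'],s['joint_positions'].round(1),s['moment']); go2(-155.4,.014)
```

```text
11.1333 [-17.6  18.1 -21.  140.4 109.6  25.3 -70.4] [0.0598378  0.36170445 0.01967556]
off [-0.0013  0.0003  0.0011] rot/45 [ 0.001 -0.     0.008]
```

arm_command --offset '[[0,0,0],[0,0,0],[0,0,0],[0,0,0],[0,0,0],[0,0,0],[0,0,0],[0,0,0],[0,0,0],[0,0,0]]' --rot '[[0,0,0],[0,0,0],[0,0,0],[0,0,0],[0,0,0],[0,0,0],[0,0,0],[0,0,0],[0,0,0],[0,0,0]]' --jaw 1 --squeeze 60

```text
clock: 11.97
eef_pos: [0.4932, 0.1679, 0.0801]
orientation: [163.9, 31.5, 155.8]
ft_force: [0.1, 0.5, -0.4]
opening: 0.0248
gripper_force: 0.0
```

arm_command --offset '[[0,0,0],[0,0,0],[0,0,0],[0,0,0],[0,0,0]]' --rot '[[0,0,0],[0,0,0],[0,0,0],[0,0,0],[0,0,0]]'

```text
clock: 12.38
eef_pos: [0.4935, 0.1689, 0.0804]
orientation: [163.8, 31.5, 155.8]
ft_force: [2.2, 5.1, -1.0]
opening: 0.0147
gripper_force: 60.0
```

```bash
cat > st.py <<'E'
from h import *
s=r.read_state(); M=s['moment']; F=s['ft_force']
R=tcp()[:3,:3]; Rr=np.c_[up,-left,-n].T@R; cw=np.degrees(np.arctan2(Rr[1,0],Rr[0,0]))
print("t %.2f j7 %.1f cw %.2f  Mn %.2f |F| %.1f F(up,left,n)"%(s['clock'],s['joint_positions'][6],cw,M@n,np.linalg.norm(F)),(B.T@F).round(1),"M",(B.T@M).round(2),"open %.4f grip %.0f"%(s['opening'],s['gripper_force']),"tcp",(B.T@(s['eef_pos']-cen)*1e3).round(1))
E
python3 st.py
```

```text
t 12.38 j7 -70.4 cw -155.84  Mn -0.19 |F| 5.6 F(up,left,n) [ 1.5  4.9 -2.3] M [ 0.73  0.24 -0.19] open 0.0147 grip 60 tcp [-1.   1.5 15. ]
```

arm_command --offset '[[0,0,0],[0,0,0],[0,0,0],[0,0,0],[0,0,0],[0,0,0],[0,0,0],[0,0,0],[0,0,0],[0,0,0],[0,0,0],[0,0,0]]' --rot '[[0,0,-0.03],[0,0,-0.09],[0,0,-0.18],[0,0,-0.27],[0,0,-0.36],[0,0,-0.45],[0,0,-0.54],[0,0,-0.63],[0,0,-0.72],[0,0,-0.81],[0,0,-0.87],[0,0,-0.9]]'

```text
clock: 13.38
eef_pos: [0.4935, 0.1693, 0.0804]
orientation: [-168.9, 33.5, -155.6]
ft_force: [2.2, 6.5, -1.3]
opening: 0.0146
gripper_force: 60.0
```

```bash
python3 st.py
```

```text
t 13.38 j7 -32.6 cw 163.50  Mn -0.24 |F| 7.0 F(up,left,n) [ 1.5  6.3 -2.7] M [ 0.93  0.24 -0.24] open 0.0146 grip 60 tcp [-1.   1.8 15. ]
```

arm_command --offset '[[0,0,0],[0,0,0],[0,0,0],[0,0,0],[0,0,0],[0,0,0],[0,0,0],[0,0,0],[0,0,0],[0,0,0],[0,0,0],[0,0,0]]' --rot '[[0,0,-0.03],[0,0,-0.09],[0,0,-0.18],[0,0,-0.27],[0,0,-0.36],[0,0,-0.45],[0,0,-0.54],[0,0,-0.63],[0,0,-0.72],[0,0,-0.81],[0,0,-0.87],[0,0,-0.9]]'

```text
clock: 14.38
eef_pos: [0.4933, 0.1695, 0.0803]
orientation: [-149.6, 18.4, -113.4]
ft_force: [1.6, 6.8, -2.3]
opening: 0.0149
gripper_force: 60.0
```

arm_command --offset '[[0,0,0],[0,0,0],[0,0,0],[0,0,0],[0,0,0],[0,0,0],[0,0,0],[0,0,0],[0,0,0],[0,0,0],[0,0,0],[0,0,0]]' --rot '[[0,0,-0.03],[0,0,-0.09],[0,0,-0.18],[0,0,-0.27],[0,0,-0.36],[0,0,-0.45],[0,0,-0.54],[0,0,-0.63],[0,0,-0.72],[0,0,-0.81],[0,0,-0.87],[0,0,-0.9]]'

```text
clock: 15.38
eef_pos: [0.4931, 0.1695, 0.0801]
orientation: [-145.2, -4.1, -79.2]
ft_force: [0.9, 6.7, -3.0]
opening: 0.0145
gripper_force: 60.0
```

```bash
python3 st.py
```

```text
t 15.38 j7 40.6 cw 82.46  Mn -0.24 |F| 7.4 F(up,left,n) [-0.6  6.7 -3.3] M [ 1.08  0.53 -0.24] open 0.0145 grip 60 tcp [-1.5  2.1 15. ]
```

arm_command --offset '[[0,0,0],[0,0,0],[0,0,0],[0,0,0],[0,0,0],[0,0,0],[0,0,0],[0,0,0],[0,0,0],[0,0,0],[0,0,0],[0,0,0],[0,0,0],[0,0,0]]' --rot '[[0,0,-0.03],[0,0,-0.09],[0,0,-0.18],[0,0,-0.27],[0,0,-0.36],[0,0,-0.45],[0,0,-0.54],[0,0,-0.62],[0,0,-0.69],[0,0,-0.75],[0,0,-0.8],[0,0,-0.84],[0,0,-0.87],[0,0,-0.88]]'

```text
clock: 16.55
eef_pos: [0.4929, 0.1693, 0.08]
orientation: [-154.4, -24.7, -44.1]
ft_force: [1.4, 5.9, -3.9]
opening: 0.0146
gripper_force: 60.0
```

```bash
python3 st.py
```

```text
t 16.55 j7 74.0 cw 42.93  Mn -0.21 |F| 7.2 F(up,left,n) [-0.7  5.8 -4.3] M [ 0.97  0.6  -0.21] open 0.0146 grip 60 tcp [-1.7  1.9 15. ]
```

Now I'll take about 1° per row, with checks.

arm_command --offset '[[0,0,0],[0,0,0],[0,0,0],[0,0,0],[0,0,0],[0,0,0],[0,0,0],[0,0,0]]' --rot '[[0,0,-0.025],[0,0,-0.05],[0,0,-0.075],[0,0,-0.1],[0,0,-0.125],[0,0,-0.15],[0,0,-0.17],[0,0,-0.18]]'

```text
clock: 17.22
eef_pos: [0.4928, 0.1693, 0.08]
orientation: [-158.1, -27.9, -35.8]
ft_force: [1.9, 7.0, -2.8]
opening: 0.0147
gripper_force: 60.0
```

```bash
python3 st.py
```

```text
t 17.22 j7 80.4 cw 34.86  Mn -0.24 |F| 7.8 F(up,left,n) [ 0.4  6.9 -3.7] M [ 0.96  0.62 -0.24] open 0.0147 grip 60 tcp [-1.8  1.8 15. ]
```

arm_command --offset '[[0,0,0],[0,0,0],[0,0,0]]' --rot '[[0,0,-0.02],[0,0,-0.04],[0,0,-0.04]]'

```text
clock: 17.47
eef_pos: [0.4929, 0.1692, 0.08]
orientation: [-159.0, -28.6, -33.9]
ft_force: [0.9, 7.3, -3.9]
opening: 0.0144
gripper_force: 60.0
```

```bash
python3 st.py
```

```text
t 17.47 j7 81.8 cw 33.06  Mn -0.14 |F| 8.3 F(up,left,n) [-1.1  7.2 -4.1] M [ 0.97  0.67 -0.14] open 0.0144 grip 60 tcp [-1.8  1.8 15. ]
```

arm_command --offset '[[0,0,0],[0,0,0],[0,0,0]]' --rot '[[0,0,-0.01],[0,0,-0.02],[0,0,-0.025]]'

```text
clock: 17.72
eef_pos: [0.4929, 0.1692, 0.08]
orientation: [-159.5, -29.0, -32.7]
ft_force: [0.2, 7.1, -4.2]
opening: 0.0145
gripper_force: 60.0
```

```bash
python3 st.py
```

```text
t 17.72 j7 82.7 cw 31.97  Mn -0.25 |F| 8.2 F(up,left,n) [-1.8  7.1 -3.9] M [ 0.97  0.69 -0.25] open 0.0145 grip 60 tcp [-1.8  1.8 15. ]
```

arm_command --offset '[[0,0,0],[0,0,0]]' --rot '[[0,0,-0.01],[0,0,-0.01]]'

```text
clock: 17.88
eef_pos: [0.4929, 0.1692, 0.08]
orientation: [-159.8, -29.2, -32.3]
ft_force: [0.3, 5.7, -4.1]
opening: 0.0146
gripper_force: 60.0
```

```bash
python3 st.py
```

```text
t 17.88 j7 83.0 cw 31.51  Mn -0.18 |F| 7.1 F(up,left,n) [-1.7  5.7 -3.8] M [ 0.94  0.62 -0.18] open 0.0146 grip 60 tcp [-1.8  1.8 15. ]
```

arm_command --offset '[[0,0,0],[0,0,0]]' --rot '[[0,0,-0.01],[0,0,-0.012]]'

```text
clock: 18.05
eef_pos: [0.4929, 0.1692, 0.08]
orientation: [-160.0, -29.3, -31.7]
ft_force: [0.2, 6.5, -4.0]
opening: 0.0147
gripper_force: 60.0
```

```bash
python3 st.py
```

```text
t 18.05 j7 83.5 cw 30.98  Mn -0.23 |F| 7.6 F(up,left,n) [-1.7  6.5 -3.7] M [ 1.02  0.67 -0.23] open 0.0147 grip 60 tcp [-1.8  1.8 15. ]
```

arm_command --offset '[[0,0,0],[0,0,0]]' --rot '[[0,0,-0.01],[0,0,-0.012]]'

```text
clock: 18.22
eef_pos: [0.4929, 0.1692, 0.08]
orientation: [-160.3, -29.5, -31.1]
ft_force: [0.4, 5.8, -3.6]
opening: 0.0147
gripper_force: 60.0
```

```bash
python3 st.py
```

```text
t 18.22 j7 83.9 cw 30.44  Mn -0.24 |F| 6.8 F(up,left,n) [-1.3  5.8 -3.4] M [ 0.92  0.69 -0.24] open 0.0147 grip 60 tcp [-1.8  1.8 15. ]
```

arm_command --offset '[[0,0,0],[0,0,0]]' --rot '[[0,0,-0.01],[0,0,-0.012]]'

```text
clock: 18.38
eef_pos: [0.4929, 0.1692, 0.08]
orientation: [-160.6, -29.7, -30.5]
ft_force: [0.5, 7.0, -3.2]
opening: 0.0148
gripper_force: 60.0
```

```bash
python3 st.py
```

```text
t 18.38 j7 84.3 cw 29.91  Mn -0.30 |F| 7.7 F(up,left,n) [-1.   7.  -3.2] M [ 0.96  0.66 -0.3 ] open 0.0148 grip 60 tcp [-1.8  1.8 15. ]
```

arm_command --offset '[[0,0,0],[0,0,0]]' --rot '[[0,0,-0.01],[0,0,-0.012]]'

```text
clock: 18.55
eef_pos: [0.4928, 0.1692, 0.08]
orientation: [-160.9, -29.8, -30.0]
ft_force: [1.6, 6.4, -3.6]
opening: 0.015
gripper_force: 60.1
```

```bash
python3 st.py
```

```text
t 18.55 j7 84.7 cw 29.42  Mn -0.68 |F| 7.5 F(up,left,n) [-0.3  6.2 -4.2] M [ 1.16  0.67 -0.68] open 0.0150 grip 60 tcp [-1.8  1.8 15. ]
```

arm_command --offset '[[0,0,0],[0,0,0]]' --rot '[[0,0,-0.01],[0,0,-0.01]]'

```text
clock: 18.72
eef_pos: [0.4929, 0.1692, 0.08]
orientation: [-161.1, -30.0, -29.5]
ft_force: [-0.2, 7.2, -4.1]
opening: 0.0147
gripper_force: 60.2
```

```bash
python3 st.py
```

```text
t 18.72 j7 85.0 cw 29.00  Mn -0.88 |F| 8.3 F(up,left,n) [-2.1  7.2 -3.6] M [ 1.2   0.71 -0.88] open 0.0147 grip 60 tcp [-1.8  1.8 15. ]
```

arm_command --offset '[[0,0,0],[0,0,0]]' --rot '[[0,0,-0.01],[0,0,-0.01]]'

```text
clock: 18.88
eef_pos: [0.4928, 0.1692, 0.08]
orientation: [-161.4, -30.1, -29.1]
ft_force: [0.5, 7.6, -3.9]
opening: 0.0151
gripper_force: 60.4
```

```bash
python3 st.py
```

```text
t 18.88 j7 85.3 cw 28.57  Mn -1.02 |F| 8.6 F(up,left,n) [-1.4  7.6 -3.9] M [ 1.21  0.79 -1.02] open 0.0151 grip 60 tcp [-1.8  1.8 15. ]
```

The torque rose sharply from 0.24 to 1.02 N m, so this is the end stop. I'll release, and plan the handle push.

arm_command --offset '[[0,0,0],[0,0,0],[0,0,0],[0,0,0],[0,0,0],[0,0,0],[0,0,0],[0,0,0],[0,0,0],[0,0,0]]' --rot '[[0,0,0],[0,0,0],[0,0,0],[0,0,0],[0,0,0],[0,0,0],[0,0,0],[0,0,0],[0,0,0],[0,0,0]]' --jaw 0

```text
clock: 19.72
eef_pos: [0.4933, 0.1678, 0.0802]
orientation: [-161.4, -30.2, -29.1]
ft_force: [-0.6, -0.2, -0.2]
opening: 0.0779
gripper_force: 0.0
```

arm_command --offset '[[0,0,-0.005],[0,0,-0.015],[0,0,-0.025],[0,0,-0.035],[0,0,-0.045],[0,0,-0.055],[0,0,-0.055],[0,0,-0.055]]' --rot '[[0,0,0],[0,0,0],[0,0,0],[0,0,0],[0,0,0],[0,0,0],[0,0,0],[0,0,0]]'

```text
clock: 20.38
eef_pos: [0.4618, 0.1662, 0.1256]
orientation: [-161.3, -30.2, -29.1]
ft_force: [1.0, 0.1, 0.1]
opening: 0.0879
gripper_force: 0.0
```

```bash
python3 st.py
python3 - <<'E'
from kin2 import *
from h import *
d=pickle.load(open("d0.pkl","rb"))["top"]; W=world(d)
m=(W[...,2]>.27)&(W[...,2]<.31)&(d["frame"].max(2)<60); m[:,:345]=0;m[:,385:]=0;m[:90]=0;m[175:]=0
P=W[m]; x=np.ascontiguousarray(P[:,:2].astype(np.float32)); print("handle",len(P),cv2.minAreaRect(x),np.percentile(P[:,2],[50,90,99]).round(4)); v=cv2.fitLine(x,2,0,.01,.01).ravel(); print(v)
T=tcp(); c=r.camera("wrist"); Q=(world(c,T)-q)@B*1e3
w=(Q[...,2]>34)&(Q[...,2]<50)&(abs(Q[...,0]-10.6)<45)&(abs(Q[...,1]-82)<45); x=np.ascontiguousarray(Q[w][:,:2].astype(np.float32)); v=cv2.fitLine(x,2,0,.01,.01).ravel(); print("wing",cv2.minAreaRect(x),"cw",np.degrees(np.arctan(-v[1]/v[0])))
s=r.read_state(); q0=s['joint_positions']; print(q0.round(1))
V=lambda cw,h,u=0,l=0:(Rt(cw),cen+h*n+u*up+l*left)
for f,e in((28.6,[180,0,4.5]),):
    track(q0,[V(f,.13,.08),V(f,.25,.1),(E('xyz',[180,-15,10]),np.array([.5,.08,.42])),(E('xyz',e),np.array([.61,0,.38])),(E('xyz',e),np.array([.61,0,.3])),(E('xyz',e),np.array([.61,-.035,.18]))])
E
```

```text
t 20.38 j7 116.7 cw 28.57  Mn -0.02 |F| 1.0 F(up,left,n) [ 0.9  0.  -0.5] M [ 0.05  0.53 -0.02] open 0.0879 grip 0 tcp [-1.2  1.2 70.2]
handle 781 ((0.6184250712394714, -0.004444632679224014), (0.1203204095363617, 0.022534508258104324), 4.067195415496826) [0.2927 0.295  0.2967]
[ 0.99727815  0.0737308   0.6159378  -0.00366752]
wing ((10.224376678466797, 82.14561462402344), (15.007637977600098, 61.63391876220703), 59.758296966552734) cw 30.341185
[-70.    7.7  33.7 144.7  95.3  14.  116.6]
[-90  -7  52 136  56  29 164] err 0.0 0.0
[-73 -17  20 131  47  51 164] err 15.4 4.3
[-91 -17  34 136  68  57 164] err 120.4 38.7
[-82  -5  61 125  82  14 164] err 138.7 57.8
[-90  -7  83 139 107   7 164] err 96.5 43.4
[-85  -4  83 144 110   7 164] err 90.9 39.0
```

Run:
```python
from kin2 import *
from h import *
q0=r.read_state()['joint_positions']
V=lambda cw,h,u=0,l=0:(Rt(cw),cen+h*n+u*up+l*left)
e=E('xyz',[180,0,184.5]); t=[(Rt(180)@E('y',15),np.array([.48,.12,.40])),(e,np.array([.6,0,.40])),(e,np.array([.617,-.004,.3])),(e,np.array([.617,-.038,.182]))]
print(1);track(q0,[V(70,.08,.01),V(110,.10,.03),V(150,.13,.08),V(180,.2,.1)]+t)
print(2);track(q0,[V(65,.07),V(100,.07),V(140,.07),V(170,.07),V(180,.13,.08),V(180,.25,.1)]+t)
```

```text
1
[-70   5  33 143  83  15  89] err 0.0 0.0
[-71   1  34 141  67  19  66] err 0.0 0.0
[-71  -4  34 135  51  26  46] err 0.0 0.0
[-70 -14  26 131  44  41  23] err 0.0 0.0
[-75 -16  40 110  22  66  54] err 0.0 0.0
[-47  24  64  82 -22  88 110] err 0.0 0.0
[-44  29  61  89 -26  77 114] err 0.0 0.0
[-38  35  56  98 -31  65 122] err 0.0 0.0
2
[-68   8  31 144  93  15  82] err 0.0 0.0
[-66   7  29 144  93  15  47] err 0.0 0.0
[-63   7  26 144  93  15   8] err 0.0 0.0
[-62   7  24 144  93  16 -22] err 0.0 0.0
[-63  -3  26 135  49  26  17] err 0.0 0.0
[-54 -17   9 129  35  45  30] err 0.0 0.0
[-58 -12  27 109  15  64  60] err 0.0 0.0
[-38  19  47  81 -14  86 103] err 0.0 0.0
[-36  24  45  89 -17  75 106] err 0.0 0.0
[-30  30  42  97 -22  62 113] err 0.0 0.0
```

Run:
```python
from h import *
E=lambda a,b:Ro.from_euler(a,b,degrees=True).as_matrix()
V=lambda cw,h,u=0,l=0:(Rt(cw),cen+h*n+u*up+l*left)
e=E('xyz',[180,0,184.5])
W=[V(70,.08,.01),V(110,.10,.03),V(150,.13,.08),V(180,.2,.1),(Rt(180)@E('y',15),np.array([.48,.12,.40])),(e,np.array([.6,0,.40])),(e,np.array([.6175,-.004,.33]))]
T=tcp()
for R,p in W:
    o,w=dec(R,p,T); print(o.round(3),(w/45).round(3)); T=np.eye(4);T[:3,:3]=R;T[:3,3]=p
```

```text
[ 0.01  -0.004 -0.01 ] [-0.003  0.002  0.921]
[ 0.007 -0.019 -0.02 ] [0.    0.    0.889]
[-0.017 -0.047 -0.03 ] [-0.    -0.     0.889]
[-0.017 -0.01  -0.07 ] [0.    0.    0.667]
[-0.068 -0.046 -0.087] [-0.     0.333  0.   ]
[-0.104 -0.129  0.038] [-0.     0.444  0.   ]
[-0.017 -0.005  0.07 ] [0. 0. 0.]
```

arm_command --offset '[[0.001,0,-0.002],[0.003,0,-0.004],[0.005,-0.001,-0.006],[0.007,-0.002,-0.008],[0.009,-0.003,-0.01],[0.01,-0.004,-0.01],[0.01,-0.004,-0.01],[0.01,-0.004,-0.01],[0.01,-0.004,-0.01]]' --rot '[[0,0,0.13],[0,0,0.26],[0,0,0.39],[0,0,0.52],[0,0,0.65],[0,0,0.78],[0,0,0.92],[0,0,0.92],[0,0,0.92]]'

```text
clock: 21.18
eef_pos: [0.4652, 0.1639, 0.1392]
orientation: [-146.7, -11.4, -68.7]
ft_force: [0.2, 0.2, -0.2]
opening: 0.0881
gripper_force: 0.0
```

arm_command --offset '[[0.001,-0.002,-0.003],[0.002,-0.005,-0.006],[0.003,-0.008,-0.009],[0.004,-0.011,-0.012],[0.005,-0.014,-0.015],[0.006,-0.017,-0.018],[0.007,-0.019,-0.02],[0.007,-0.019,-0.02],[0.007,-0.019,-0.02]]' --rot '[[0,0,0.13],[0,0,0.26],[0,0,0.39],[0,0,0.52],[0,0,0.65],[0,0,0.78],[0,0,0.89],[0,0,0.89],[0,0,0.89]]'

```text
clock: 21.93
eef_pos: [0.4702, 0.1645, 0.1674]
orientation: [-146.6, 11.2, -101.8]
ft_force: [-0.1, 0.2, -0.3]
opening: 0.0873
gripper_force: 0.0
```

arm_command --offset '[[-0.002,-0.006,-0.004],[-0.004,-0.012,-0.008],[-0.007,-0.018,-0.012],[-0.009,-0.024,-0.016],[-0.012,-0.032,-0.02],[-0.014,-0.04,-0.025],[-0.017,-0.047,-0.03],[-0.017,-0.047,-0.03],[-0.017,-0.047,-0.03]]' --rot '[[0,0,0.13],[0,0,0.26],[0,0,0.39],[0,0,0.52],[0,0,0.65],[0,0,0.78],[0,0,0.89],[0,0,0.89],[0,0,0.89]]'

```text
clock: 22.68
eef_pos: [0.4938, 0.1662, 0.2206]
orientation: [-160.6, 29.8, -140.0]
ft_force: [0.8, -1.3, -0.4]
opening: 0.0878
gripper_force: 0.0
```

arm_command --offset '[[-0.002,-0.001,-0.01],[-0.005,-0.003,-0.02],[-0.007,-0.004,-0.03],[-0.01,-0.006,-0.04],[-0.012,-0.007,-0.05],[-0.015,-0.009,-0.06],[-0.017,-0.01,-0.07],[-0.017,-0.01,-0.07],[-0.017,-0.01,-0.07]]' --rot '[[0,0,0.1],[0,0,0.2],[0,0,0.3],[0,0,0.4],[0,0,0.5],[0,0,0.6],[0,0,0.67],[0,0,0.67],[0,0,0.67]]' --jaw 1 --squeeze 20

```text
clock: 23.43
eef_pos: [0.4697, 0.1639, 0.2889]
orientation: [180.0, 35.0, -175.4]
ft_force: [-0.4, -0.3, 0.1]
opening: 0.0311
gripper_force: 0.0
```

Run:
```python
from h import *
E=lambda a,b:Ro.from_euler(a,b,degrees=True).as_matrix()
s=r.read_state(); print(s['clock'],s['joint_positions'].round(1),s['eef_pos'])
e=E('xyz',[180,0,184.5])
T=tcp()
for R,p in [(Rt(180)@E('y',15),np.array([.48,.12,.40])),(e,np.array([.6,0,.40])),(e,np.array([.6175,-.004,.33]))]:
    o,w=dec(R,p,T); print(o.round(3),(w/45).round(3)); T=np.eye(4);T[:3,:3]=R;T[:3,3]=p
```

```text
23.4333 [-69.2 -14.   25.9 131.5  43.9  40.2  23. ] [0.46972148 0.16393716 0.28889759]
[-0.069 -0.045 -0.087] [0.001 0.334 0.002]
[-0.104 -0.129  0.038] [-0.     0.444  0.   ]
[-0.017 -0.005  0.07 ] [0. 0. 0.]
```

arm_command --offset '[[-0.012,-0.008,-0.015],[-0.025,-0.016,-0.03],[-0.037,-0.024,-0.045],[-0.05,-0.032,-0.06],[-0.06,-0.04,-0.075],[-0.069,-0.045,-0.087],[-0.069,-0.045,-0.087],[-0.069,-0.045,-0.087]]' --rot '[[0,0.05,0],[0,0.11,0],[0,0.17,0],[0,0.23,0],[0,0.28,0],[0,0.33,0],[0,0.33,0],[0,0.33,0]]'

```text
clock: 24.1
eef_pos: [0.4805, 0.1191, 0.3994]
orientation: [179.9, 20.2, -175.6]
ft_force: [-0.3, 0.5, -0.4]
opening: 0.0005
gripper_force: 0.0
```

arm_command --offset '[[-0.012,-0.015,0.004],[-0.024,-0.03,0.008],[-0.036,-0.045,0.013],[-0.048,-0.06,0.018],[-0.06,-0.075,0.022],[-0.072,-0.09,0.026],[-0.084,-0.105,0.03],[-0.095,-0.12,0.034],[-0.104,-0.129,0.038],[-0.104,-0.129,0.038],[-0.104,-0.129,0.038]]' --rot '[[0,0.05,0],[0,0.1,0],[0,0.15,0],[0,0.2,0],[0,0.25,0],[0,0.3,0],[0,0.35,0],[0,0.4,0],[0,0.44,0],[0,0.44,0],[0,0.44,0]]'

```text
clock: 25.02
eef_pos: [0.5998, -0.0021, 0.3969]
orientation: [-180.0, 0.1, -175.8]
ft_force: [0.2, -0.0, -0.7]
opening: 0.0003
gripper_force: 0.0
```

Run:
```python
from h import *
E=lambda a,b:Ro.from_euler(a,b,degrees=True).as_matrix()
s=r.read_state(); print(s['clock'],s['joint_positions'].round(1),s['eef_pos'],s['orientation'],s['opening'],s['ft_force'])
e=E('xyz',[180,0,184.5])
for p in ([.6175,-.004,.30],[.6175,-.004,.296]):
    o,w=dec(e,np.array(p)); print(o.round(3),(w/45).round(3))
c=r.camera("top"); W=world(c); cv2.imwrite("pics/t2.png",cv2.resize(c["frame"][60:260,200:400],None,fx=3,fy=3))
```

```text
25.0167 [-45.6  22.8  60.8  82.  -19.8  86.5 108.6] [ 0.59980987 -0.00207108  0.39689116] [-1.79994432e+02  1.31844296e-01 -1.75759711e+02] 0.000271284151724761 [ 1.96654634e-01 -3.69449287e-04 -7.10231836e-01]
[-0.017 -0.003  0.097] [-0.     0.003 -0.006]
[-0.017 -0.003  0.101] [-0.     0.003 -0.006]
```

View pics/t2.png

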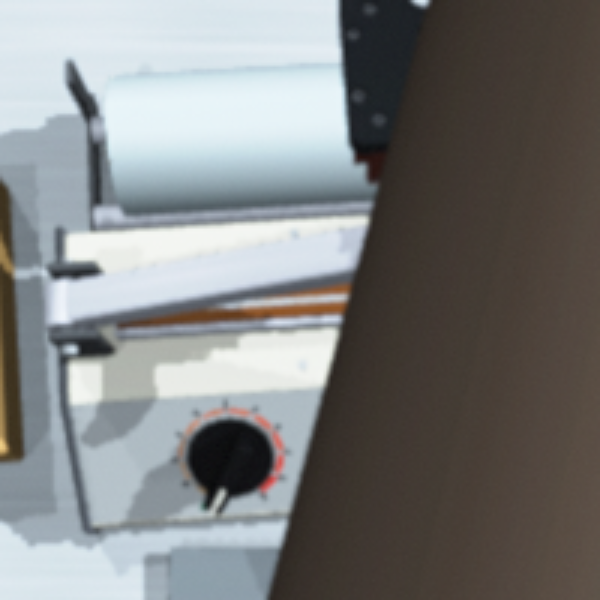

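The dial pointer at (217,500) now sits at lower left, on its zero. I'll lower the closed fingers to just above the handle.

arm_command --offset '[[-0.005,-0.001,0.015],[-0.01,-0.002,0.035],[-0.015,-0.003,0.055],[-0.017,-0.003,0.075],[-0.017,-0.003,0.088],[-0.017,-0.003,0.093],[-0.017,-0.003,0.095],[-0.017,-0.003,0.095]]' --rot '[[0,0,0],[0,0,0],[0,0,0],[0,0,0],[0,0,0],[0,0,0],[0,0,0],[0,0,0]]'

```text
clock: 25.73
eef_pos: [0.6174, -0.0015, 0.3053]
orientation: [179.8, 0.4, -175.6]
ft_force: [0.3, 0.5, 0.8]
opening: 0.0006
gripper_force: 0.0
```

arm_command --offset '[[0,0,0.001],[0,0,0.002],[0,0,0.003],[0,0,0.004],[0,0,0.005],[0,-0.001,0.006],[0,-0.001,0.007],[0,-0.001,0.008]]' --rot '[[0,0,0],[0,0,0],[0,0,0],[0,0,0],[0,0,0],[0,0,0],[0,0,0],[0,0,0]]'

```text
clock: 26.4
eef_pos: [0.6179, -0.0033, 0.2968]
orientation: [179.8, 0.4, -175.6]
ft_force: [-0.1, 0.5, 0.5]
opening: 0.0009
gripper_force: 0.0
```

arm_command --offset '[[0,0,0.001],[0,-0.001,0.002],[0,-0.001,0.004],[0,-0.002,0.006],[0,-0.003,0.008],[0,-0.004,0.01],[0,-0.005,0.012],[0,-0.006,0.014],[0,-0.006,0.016],[0,-0.007,0.018],[0,-0.008,0.02],[0,-0.009,0.022],[0,-0.01,0.024]]' --rot '[[0,0,0],[0,0,0],[0,0,0],[0,0,0],[0,0,0],[0,0,0],[0,0,0],[0,0,0],[0,0,0],[0,0,0],[0,0,0],[0,0,0],[0,0,0]]'

```text
clock: 27.48
eef_pos: [0.6188, -0.0127, 0.2726]
orientation: [179.8, 0.4, -175.6]
ft_force: [1.1, -0.5, 2.8]
opening: 0.0003
gripper_force: 1.1
```

```bash
python3 st.py
```

```text
t 27.48 j7 114.0 cw -179.88  Mn 0.07 |F| 3.0 F(up,left,n) [ 2.4 -0.6  1.7] M [-0.04 -0.13  0.07] open 0.0003 grip 1 tcp [ 199.9 -189.4  108.9]
```

arm_command --offset '[[0,-0.001,0.0024],[0,-0.002,0.0048],[0,-0.003,0.0072],[0,-0.004,0.0096],[0,-0.005,0.012],[0,-0.006,0.0144],[0,-0.0065,0.0168],[0,-0.0075,0.0192],[0,-0.008,0.0216],[0,-0.009,0.024],[0,-0.0095,0.0264],[0,-0.01,0.0288],[0,-0.011,0.0312],[0,-0.0115,0.0336],[0,-0.012,0.036],[0,-0.013,0.0384],[0,-0.0135,0.0408],[0,-0.014,0.0432],[0,-0.015,0.0456],[0,-0.0155,0.048]]' --rot '[[0,0,0],[0,0,0],[0,0,0],[0,0,0],[0,0,0],[0,0,0],[0,0,0],[0,0,0],[0,0,0],[0,0,0],[0,0,0],[0,0,0],[0,0,0],[0,0,0],[0,0,0],[0,0,0],[0,0,0],[0,0,0],[0,0,0],[0,0,0]]'

```text
clock: 29.15
eef_pos: [0.6203, -0.0282, 0.2246]
orientation: [179.8, 0.4, -175.6]
ft_force: [0.4, -1.2, 1.7]
opening: 0.0005
gripper_force: 1.0
```

```bash
python3 st.py
```

```text
t 29.15 j7 117.3 cw -179.86  Mn 0.08 |F| 2.2 F(up,left,n) [ 1.2 -1.3  1.3] M [-0.18 -0.01  0.08] open 0.0005 grip 1 tcp [ 172.6 -205.    69.5]
```

Remaining drop is about 43 mm. I'll do 34 mm, then finish in small steps.

arm_command --offset '[[0,-0.0005,0.002],[0,-0.001,0.004],[0,-0.0015,0.006],[0,-0.002,0.008],[0,-0.0025,0.01],[0,-0.003,0.012],[0,-0.0035,0.014],[0,-0.004,0.016],[0,-0.0045,0.018],[0,-0.0045,0.02],[0,-0.005,0.022],[0,-0.005,0.024],[0,-0.0055,0.026],[0,-0.006,0.028],[0,-0.006,0.0295],[0,-0.0065,0.031],[0,-0.0065,0.0325],[0,-0.0065,0.034]]' --rot '[[0,0,0],[0,0,0],[0,0,0],[0,0,0],[0,0,0],[0,0,0],[0,0,0],[0,0,0],[0,0,0],[0,0,0],[0,0,0],[0,0,0],[0,0,0],[0,0,0],[0,0,0],[0,0,0],[0,0,0],[0,0,0]]'

```text
clock: 30.65
eef_pos: [0.6211, -0.0348, 0.1907]
orientation: [179.8, 0.4, -175.6]
ft_force: [-0.2, -0.9, 2.0]
opening: 0.0003
gripper_force: 1.0
```

arm_command --offset '[[0,0,0.001],[0,0,0.002],[0,0,0.003],[0,-0.0005,0.004],[0,-0.0005,0.005],[0,-0.0005,0.006]]' --rot '[[0,0,0],[0,0,0],[0,0,0],[0,0,0],[0,0,0],[0,0,0]]'

```text
clock: 31.15
eef_pos: [0.6212, -0.035, 0.1848]
orientation: [179.8, 0.4, -175.6]
ft_force: [-0.3, -1.4, 1.8]
opening: 0.0005
gripper_force: 0.9
```

arm_command --offset '[[0,0,0.0007],[0,0,0.0014],[0,0,0.002]]' --rot '[[0,0,0],[0,0,0],[0,0,0]]'

```text
clock: 31.4
eef_pos: [0.6212, -0.0351, 0.1828]
orientation: [179.8, 0.4, -175.6]
ft_force: [0.4, -1.7, 1.1]
opening: 0.0004
gripper_force: 0.9
```

arm_command --offset '[[0,0,0.0005],[0,0,0.001]]' --rot '[[0,0,0],[0,0,0]]'

```text
clock: 31.57
eef_pos: [0.6212, -0.0351, 0.1822]
orientation: [179.8, 0.4, -175.6]
ft_force: [-1.8, -0.7, 8.4]
opening: 0.0006
gripper_force: 4.4
```

arm_command --offset '[[0,0,0.0005],[0,0,0.001]]' --rot '[[0,0,0],[0,0,0]]'

```text
clock: 31.73
eef_pos: [0.6213, -0.0352, 0.1821]
orientation: [179.8, 0.4, -175.6]
ft_force: [-5.1, 0.0, 15.4]
opening: 0.0003
gripper_force: 7.9
```

The handle's top is at 182 mm and the force rises, so the jaws are closed. I'll lift away and check.

arm_command --offset '[[0,0,-0.002],[0,0,-0.006],[0,0,-0.015],[0,0,-0.03],[0,0,-0.05],[0,0,-0.075],[0,0,-0.1],[0,0,-0.12],[0,0,-0.12],[0,0,-0.12],[0,0,-0.12]]' --rot '[[0,0,0],[0,0,0],[0,0,0],[0,0,0],[0,0,0],[0,0,0],[0,0,0],[0,0,0],[0,0,0],[0,0,0],[0,0,0]]'

```text
clock: 32.65
eef_pos: [0.6201, -0.0351, 0.3004]
orientation: [179.8, 0.3, -175.6]
ft_force: [-1.1, 0.2, 0.3]
opening: 0.0005
gripper_force: 0.0
```

Run:
```python
from h import *
s=r.read_state(); print(s['clock'],s['ft_force'],s['joint_velocities'].round(2))
c=r.camera("scene"); W=world(c); cv2.imwrite("pics/s3.png",c["frame"])
m=(c["frame"].max(2)<60)&(abs(W[...,0]-.62)<.08)&(abs(W[...,1]+.036)<.03)&(W[...,2]>.12)&(W[...,2]<.25); print(m.sum(),np.percentile(W[m][:,2],[50,95,99]) if m.any() else 0)
```

```text
32.65 [-1.05451893  0.17606472  0.34316047] [ 0.15  0.72 -0.39  0.71 -0.03 -0.15  0.11]
339 [0.1756676  0.1830467  0.18414504]
```

View pics/s3.png

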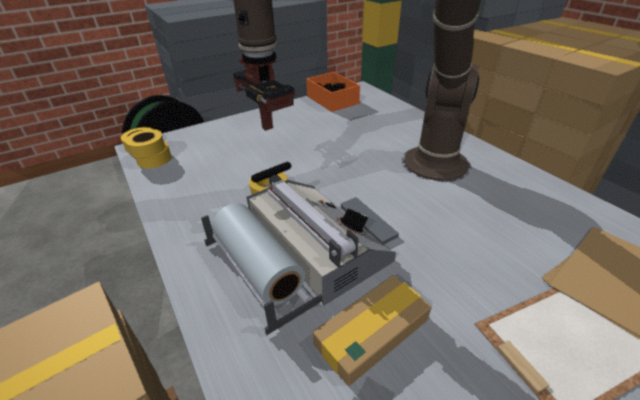

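The sealing arm is down: the handle is at (272,172), with its top measured at about 183 mm (expected 182). The gripper is clear at (265,110), and the tape, brick pack and tile have not moved.

```bash
python3 -c "
from plant import r
print(r.hand_in())"
```

```text
the job is handed in; nothing more can be done
None
```

The sealer is shut down and the job handed in at about 33 s: the heat dial rests on its zero stop (turning torque about 1 N m at the stop), then the sealing arm was lowered gently until closed, and the tape roll, brick pack and tile were left alone.

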